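# Clamp a circuit board evenly under its pressure frame

## Task

The pressure frame over the circuit board on the sloping stand is still slack: tighten its four black T-handle screws clockwise, working crosswise (after each corner its opposite corner) and in two passes so that the board is pressed evenly. On the first pass bring all four about half way, and only then go round again crosswise and take each one fully home against its stop. Let go at the end and leave everything else on the bench where it is.

Things in the scene. Friction and masses are not known exactly. Their poses are not given: they have to be found in the camera images.
- stand: Grey tilting assembly stand fixed to the bench, base 235 x 250 mm; origin on the bench under the middle of the four screw handles, z up, x along the direction away from the robot (turned by the stand's yaw, up to about 17 degrees), y to the left. It carries the sloping carrier; its height with everything on it is about 205 mm.
- carrier: Dark carrier plate, sloping 25 degrees, low on the robot's side, 200 x 246 mm. Origin mid-underside; x up the slope, y level to the left, z square to the slope (leaning to the robot). On it the green board and over it the aluminium pressure frame, face at z = 28 mm, screws at x +-66, y +-88 mm. Board parts up to 4 mm above the frame's face come within 34 mm of a screw axis, taller ones (12 mm) within 50.
- screw_low_left (a joint): Turn in rad of the clamp screw at the lower left corner (near side, left seen from the robot). Grows clockwise, looking down onto the handle. 0 slack, starts between 0 and 0.2, hard stop (home) at 1.57, a quarter turn. At 0 its bar lies along the carrier's x, at home along its y. Stiff (about 0.14 N m), stays where left, does not visibly sink. Opposite corner: screw_high_right.
- screw_low_left_bar (a point): Middle of this screw's black T-handle bar, on the screw axis, 34 mm above the frame's face. Turns with it: x along the bar, z outward along the axis (25 degrees from vertical). Bar 70 mm long, 16 thick (y), 22 high (z -11 to +11), round ends, white stripe on top of the +x half; below it a 14 mm round stem, 23 mm free to the frame.
- screw_low_right (a joint): Turn in rad of the clamp screw at the lower right corner (near side). Grows clockwise, looking down onto the handle. 0 slack, starts between 0 and 0.2, hard stop (home) at 1.57, a quarter turn. At 0 its bar lies along the carrier's x, at home along its y. Stiff (about 0.14 N m), stays where left, does not visibly sink. Opposite corner: screw_high_left.
- screw_low_right_bar (a point): Middle of this screw's black T-handle bar, on the screw axis, 34 mm above the frame's face. Turns with it: x along the bar, z outward along the axis (25 degrees from vertical). Bar 70 mm long, 16 thick (y), 22 high (z -11 to +11), round ends, white stripe on top of the +x half; below it a 14 mm round stem, 23 mm free to the frame.
- screw_high_right (a joint): Turn in rad of the clamp screw at the upper right corner (far side). Grows clockwise, looking down onto the handle. 0 slack, starts between 0 and 0.2, hard stop (home) at 1.57, a quarter turn. At 0 its bar lies along the carrier's x, at home along its y. Stiff (about 0.14 N m), stays where left, does not visibly sink. Opposite corner: screw_low_left.
- screw_high_right_bar (a point): Middle of this screw's black T-handle bar, on the screw axis, 34 mm above the frame's face. Turns with it: x along the bar, z outward along the axis (25 degrees from vertical). Bar 70 mm long, 16 thick (y), 22 high (z -11 to +11), round ends, white stripe on top of the +x half; below it a 14 mm round stem, 23 mm free to the frame.
- screw_high_left (a joint): Turn in rad of the clamp screw at the upper left corner (far side). Grows clockwise, looking down onto the handle. 0 slack, starts between 0 and 0.2, hard stop (home) at 1.57, a quarter turn. At 0 its bar lies along the carrier's x, at home along its y. Stiff (about 0.14 N m), stays where left, does not visibly sink. Opposite corner: screw_low_right.
- screw_high_left_bar (a point): Middle of this screw's black T-handle bar, on the screw axis, 34 mm above the frame's face. Turns with it: x along the bar, z outward along the axis (25 degrees from vertical). Bar 70 mm long, 16 thick (y), 22 high (z -11 to +11), round ends, white stripe on top of the +x half; below it a 14 mm round stem, 23 mm free to the frame.
- bottle_a: White square solvent dispenser bottle with a steel pump cap, 62 x 62 x 139 mm, standing to the right of the stand. Origin under its middle. A bystander: leave it where it is.
- bottle_b: Lower white dispenser bottle with a steel cap, 62 x 62 x 119 mm, standing to the right of the stand (the two bottles may change places). Origin under its middle. A bystander: leave it where it is.
- brush: Red-handled cleaning brush, 168 mm long, lying to the left of the stand; origin underneath near its middle, x towards the bristles. A bystander: leave it where it is.
- swab: Pale green foam-tipped swab, 149 mm long, lying between the stand and the robot; origin underneath near its middle. A bystander: leave it where it is.
- scanner: Dark code scanner standing on a round foot, about 200 mm tall, at the left. Origin under the foot's middle. A bystander: leave it where it is.
- pad_box: Pale pink lidded box, 120 x 90 x 48 mm, at the left near the robot. Origin under its middle. A bystander: leave it where it is.

How it is judged (in metres and radians):
On the way:
1. first pass: all four screws are about half way (each between 0.5 and 1.2 rad) (value of joint screw_low_left between 0.5 and 1.2 rad and value of joint screw_low_right between 0.5 and 1.2 rad and value of joint screw_high_right between 0.5 and 1.2 rad and value of joint screw_high_left between 0.5 and 1.2 rad), for 0.1 s.
At the end, for the whole second after the job is handed in: All four clamp screws are turned home, each past 1.42 rad of its 1.57 rad, and have stopped moving (value of joint each of screw_low_left, screw_low_right, screw_high_right, screw_high_left above 1.42 rad and velocity of joint screw_low_left between -0.05 and 0.05 rad/s and velocity of joint screw_low_right between -0.05 and 0.05 rad/s and velocity of joint screw_high_right between -0.05 and 0.05 rad/s and velocity of joint screw_high_left between -0.05 and 0.05 rad/s); the robot touches nothing.
It fails at once if one screw was taken past 1.2 rad while another had not yet had its first pass (below 0.5 rad) (value of joint any of screw_low_left, screw_low_right, screw_high_right, screw_high_left above 1.2 rad and value of joint any of screw_low_left, screw_low_right, screw_high_right, screw_high_left below 0.5 rad).
It fails at once if first pass not crosswise: two neighbouring screws were past 0.6 rad while the other two were still below 0.38 rad ((value of joint each of screw_low_left, screw_low_right above 0.6 rad and value of joint each of screw_high_right, screw_high_left below 0.38 rad) or (value of joint each of screw_low_right, screw_high_right above 0.6 rad and value of joint each of screw_high_left, screw_low_left below 0.38 rad) or (value of joint each of screw_high_right, screw_high_left above 0.6 rad and value of joint each of screw_low_left, screw_low_right below 0.38 rad) or (value of joint each of screw_high_left, screw_low_left above 0.6 rad and value of joint each of screw_low_right, screw_high_right below 0.38 rad)).
It fails at once if second pass not crosswise: two neighbouring screws were past 1.3 rad while the other two were still below 1.08 rad ((value of joint each of screw_low_left, screw_low_right above 1.3 rad and value of joint each of screw_high_right, screw_high_left below 1.08 rad) or (value of joint each of screw_low_right, screw_high_right above 1.3 rad and value of joint each of screw_high_left, screw_low_left below 1.08 rad) or (value of joint each of screw_high_right, screw_high_left above 1.3 rad and value of joint each of screw_low_left, screw_low_right below 1.08 rad) or (value of joint each of screw_high_left, screw_low_left above 1.3 rad and value of joint each of screw_low_right, screw_high_right below 1.08 rad)).
It fails at once if a bystander was moved by more than 30 mm (distance of any of bottle_a, bottle_b, brush, swab, scanner, pad_box from where it was at the start of the episode above 0.03 m).
It fails at once if a bottle or the scanner was tipped over (angle between any of bottle_a, bottle_b, scanner's own z axis and vertical above 0.5 rad).
It also fails if it takes over 72 s, if anything falls off the work surface, if the arm or the gripper's body presses on something with over 40 N, if the wrist force passes 120 N, or if a joint passes its speed limit or range.

## Robot

A 6-joint arm with a two-finger parallel gripper is mounted at the origin on the work surface. World frame = base frame: x ahead of the robot, y to its left, z up, the work surface at z = 0. Lengths are in m, angles in degrees, forces in N, time in s.
With the tool pointing down it reaches from about 0.35 to 0.875 m from the base axis. Payload 4.2 kg.
Tool frame: the origin (TCP) lies on the centre line of the jaws, within the pads' length; the fingertips stand 8 mm ahead of it and the grasp point (between the pads) lies 11 mm behind it; z points along the fingers, y is the direction in which the jaws open and shut (so a half turn about z gives the same grasp; the last joint's range is limited). The gripper opens to 87 mm and grips with 3 to 60 N. Pads are 19 mm wide; open, the fingers measure 117 mm over their backs; the gripper's body (75 mm by 190 mm) begins 51 mm behind the grasp point.
Start: joints at [91.536, 22.042, 0.453, 0, -68.411, -14.817], TCP at [0.144, 0.608, 0.204] pointing down, gripper open.
Joint ranges: [-179.83, 179.83], [-69.29, 118.12], [-61.27, 80.66], [-181.25, 117.63], [-171.15, -9.14], [-177.46, 177.46]. Speed limits (degrees/s): [159.86, 159.86, 180, 180, 180, 180].

## Interface

Orientations are given as a 3x3 rotation matrix whose columns are the frame's x, y, z axes.
In Python, from station import sense, capture, finish_job, recognise gives the robot as it stands.
- The arm moves only by the tool apply_moves, never from a script. Its argument "plan" is a list that holds one entry, the list of rows, each a list of 7 numbers: the opening in per cent of the stroke, from 0 (shut) to 100 (fully open), then the shift along the world's x, y, z in units of 25 mm (1.0 is 25 mm), then the turn, a rotation vector about the world's x, y, z in rad. A call has 1 to 12 rows; each row shifts and turns the pose as measured when the row begins; what a row does not reach is not made up. A row lasts 1/12 s, in which the tool goes at most 41.7 mm and 7.16 degrees, less where a joint would pass 70% of its speed; a pose out of reach is approached as far as the arm can. A call is refused whole if a number of a shift passes 1 or a number of a turn 0.125, either way. A call with a gripper value outside its range is refused whole. The fingers move at their own pace and stop on an object; the grip force is fixed at half the most. Time passes only in rows, so rows that do not move let the fingers close. It gives the time, the measured TCP pose, the force and the opening at its end, in the units of the state.
- sense(): the state, without advancing time (a new reading comes with each control period).
- capture(name): name is "scene" or "top" or "wrist"; returns a dict with "pixels" (384x512x3 uint8, red, green, blue), "depth" (384x512 float32, m along the optical axis (not along the pixel's ray), 0 where there is no reading), "mtx" (3x3 intrinsics, pixels), "R" (3x3) and "t" (3): a world point X has camera coordinates R X + t; the wrist camera has in their place "mount" (4x4, takes a point from camera to tool coordinates, whose origin is the TCP and whose axes are the flange's). Camera axes: x right, y down, z forward; pixel columns grow to the right and rows downward; lengths in m; the calibration is good to about 2 mm. A picture is of the moment at which its call begins: read the wrist's pose just before it.
- finish_job(): hands the job in, once; it reports no verdict.
Trained networks look in a picture, given as the dict that the camera call returned (one of the last four; its "shot" number tells which), for a name from the list of things; names that differ only in an ending like _2 or _b are one class to them, and where a whole thing is asked for, a point or a joint stands for the part that bears it (a point fixed in the world has none). Each returns a list of dicts, best first, with "score" (0 to 1); they miss things now and then, are a little off and sometimes report something else, mostly with a low value. They report only what shows in the picture. A call takes as long as a camera call.
- recognise(label, picture): "at" ([x, y, z] in m, in the coordinates of the camera as it stood for that picture, good to about 4 mm: the middle of the surface that is visible of it).
The state is a dict: "time_s": time; "joints": joint angles; "joint_velocities": joint speeds; "effort": joint torques, N m; "tcp_pos": TCP position; "ee_rot": TCP orientation; "wrist_force": force on the tool from outside, world axes, zero at the start; "moment": the same for the moment, N m; "gripper_width": opening from 0.0 (shut) to 1.0 (fully open).
Only numpy, scipy, OpenCV 4.12 (cv2) and the standard library are available. Lean on these libraries where they do the work, as an engineer would, in place of code of your own. Each camera call takes 0.05 s, during which the arm holds its last target.

## Working session

There is one attempt and no reset: what is moved stays moved. The work goes in short steps, Python scripts to look and compute and a tool call to move; the robot and the scene stay as the last step left them, time stands still between calls to the robot, and variables do not carry over. Pictures are saved under pics/ and viewed, and the job is handed in when it is done.

Besides the shell and the picture viewer there is one more tool, called after "Call:" by a JSON object that holds its "op" and its "data", one argument or row to a line. apply_moves: Moves the arm, as the interface text tells. Its arguments: {"type":"object","properties":{"plan":{"type":"array","items":{"type":"array","items":{"type":"array","items":{"type":"number"}}}}},"required":["plan"]}

```bash
ls; mkdir -p pics; python3 - <<'E'
from station import sense,capture
import cv2
print(sense())
for n in ["scene","top","wrist"]:
    c=capture(n); cv2.imwrite(f"pics/{n}0.png",c["pixels"][:,:,::-1]); print(n,c["mtx"].tolist(),c.get("mount"),c.get("R"),c.get("t"))
E
```

```text
pics
{'time_s': 0.0, 'joints': array([ 9.15355885e+01,  2.20896851e+01,  3.78241654e-01, -2.92632674e-02,
       -6.84124772e+01, -1.48168872e+01]), 'joint_velocities': array([ 0.046021  ,  0.03609114,  0.04048753,  0.0158369 , -0.03098765,
        0.07948607]), 'effort': array([ 6.76118143e-04, -3.90665102e+01,  1.87405801e+01,  4.21983048e+00,
        1.09997435e-02, -1.98203306e-04]), 'tcp_pos': array([0.14341353, 0.60763934, 0.20255979]), 'ee_rot': array([[ 9.73210624e-01, -2.29915002e-01, -4.16786911e-04],
       [-2.29915361e-01, -9.73208198e-01, -2.17472771e-03],
       [ 9.43820882e-05,  2.21229382e-03, -9.99997548e-01]]), 'wrist_force': array([ 0.00440681,  0.02720789, -0.1317371 ]), 'moment': array([-0.02799984, -0.02924983,  0.00635431]), 'gripper_width': 1.002239761366011}
scene [[363.9089020074861, 0.0, 253.25050000827198], [0.0, 363.9089020074861, 194.94507468298528], [0.0, 0.0, 1.0]] None [[-0.89975158  0.43635988  0.00609465]
 [ 0.34166623  0.71304918 -0.61222958]
 [-0.27149821 -0.5487722  -0.79065656]] [ 0.43289814 -0.08854437  1.52568251]
top [[383.8161630276883, 0.0, 260.4940191191805], [0.0, 383.8161630276883, 189.97699255941416], [0.0, 0.0, 1.0]] None [[ 0.0133431  -0.99990907 -0.00195114]
 [-0.99431064 -0.01306211 -0.10571529]
 [ 0.10568019  0.00335061 -0.99439452]] [0.01927167 0.49863589 1.20014089]
wrist [[345.7323011884427, 0.0, 249.2076220297456], [0.0, 345.7323011884427, 190.16246092539993], [0.0, 0.0, 1.0]] [[ 1.04215932e-03 -9.61012755e-01 -2.76502076e-01  7.49198841e-02]
 [ 9.99999382e-01  1.10876299e-03 -8.45443834e-05 -6.11398726e-04]
 [ 3.87823499e-04 -2.76501817e-01  9.61013317e-01 -1.81799208e-01]
 [ 0.00000000e+00  0.00000000e+00  0.00000000e+00  1.00000000e+00]] None None
```

View pics/scene0.png

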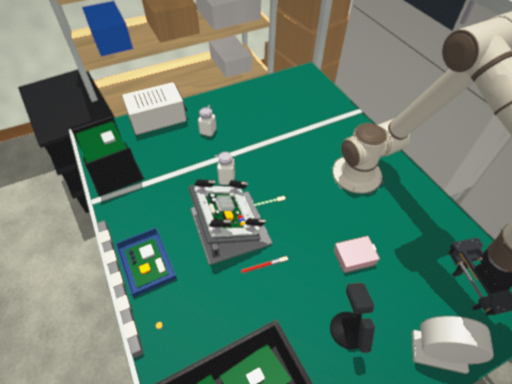

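View pics/top0.png

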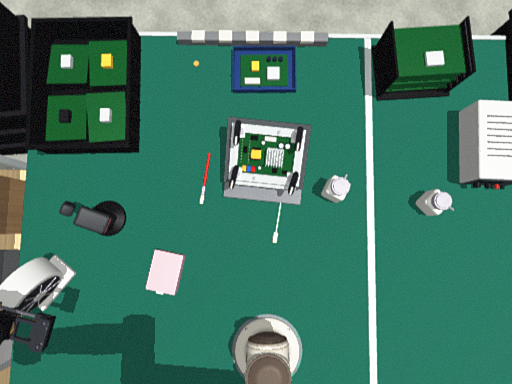

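```bash
python3 - <<'E'
from station import sense,capture,recognise
import numpy as np
for n in ["scene","top"]:
    c=capture(n); 
    for l in ["screw_low_left_bar","screw_low_right_bar","screw_high_right_bar","screw_high_left_bar","carrier","stand","bottle_a","scanner","brush","swab","pad_box"]:
        for d in recognise(l,c)[:4]:
            p=np.array(d["at"]); w=c["R"].T@(p-c["t"]); q=c["mtx"]@p; print(n,l,round(d["score"],2),w.round(4),(q[:2]/q[2]).round(0))
E
```

```text
scene screw_low_left_bar 0.58 [0.5353 0.1093 0.1252] [253. 223.]
scene screw_low_right_bar 0.54 [ 0.5162 -0.0649  0.1231] [237. 186.]
scene screw_high_right_bar 0.51 [ 0.6344 -0.0763  0.1791] [204. 185.]
scene screw_high_right_bar 0.38 [0.65   0.098  0.1857] [219. 223.]
scene screw_high_left_bar 0.71 [0.6499 0.1007 0.1869] [219. 224.]
scene screw_high_left_bar 0.63 [ 0.6362 -0.076   0.1771] [203. 185.]
scene carrier 0.84 [0.6082 0.0223 0.1312] [223. 211.]
scene stand 0.6 [0.611  0.0502 0.1142] [226. 220.]
scene stand 0.27 [ 0.6379 -0.0788  0.1785] [203. 184.]
scene bottle_a 0.94 [ 0.5109 -0.1886  0.0977] [225. 167.]
scene bottle_a 0.7 [ 0.4698 -0.4971  0.0774] [207. 120.]
scene scanner 0.8 [0.4152 0.5166 0.1425] [355. 315.]
scene pad_box 0.82 [0.2546 0.3258 0.0507] [355. 254.]
top screw_low_left_bar 0.52 [0.5381 0.1074 0.1327] [233. 172.]
top screw_low_left_bar 0.28 [ 0.6345 -0.079   0.193 ] [298. 136.]
top screw_low_right_bar 0.64 [ 0.5191 -0.0674  0.1372] [293. 179.]
top screw_high_right_bar 0.44 [ 0.6328 -0.0798  0.1891] [299. 137.]
top screw_high_left_bar 0.67 [0.2433 0.3124 0.0508] [166. 271.]
top screw_high_left_bar 0.48 [0.6504 0.0944 0.1884] [237. 130.]
top carrier 0.71 [0.601  0.0118 0.1186] [266. 153.]
top stand 0.93 [0.5813 0.0126 0.1133] [265. 159.]
top stand 0.49 [ 0.5217 -0.0689  0.134 ] [293. 179.]
top bottle_a 0.92 [ 0.4651 -0.4961  0.0875] [433. 201.]
top bottle_a 0.59 [ 0.4969 -0.1959  0.1338] [336. 188.]
top scanner 0.7 [0.4015 0.4932 0.1854] [ 91. 217.]
top scanner 0.56 [0.5325 0.207  0.0075] [205. 179.]
top brush 0.5 [0.5325 0.2021 0.004 ] [207. 180.]
top brush 0.33 [ 0.5166 -0.0653  0.1359] [292. 180.]
top swab 0.45 [ 0.3694 -0.0255  0.0073] [276. 231.]
top pad_box 0.96 [0.2434 0.3126 0.0493] [166. 271.]
```

```bash
cat > h.py <<'E'
from station import sense,capture,recognise
import numpy as np
from scipy.spatial.transform import Rotation as Ro
def tgtR(yaw,th):
    # th: bar turn (clockwise); tool x along bar, z into face
    Y=Ro.from_euler('z',yaw)*Ro.from_euler('y',-25,degrees=True)  # carrier frame
    C=Y.as_matrix()
    # check z leaning to robot
    x=C@[np.cos(th),-np.sin(th),0]; z=-C[:,2]; return np.c_[x,np.cross(z,x),z]
def carrierR(yaw): return (Ro.from_euler('z',yaw)*Ro.from_euler('y',-25,degrees=True)).as_matrix()
def delta(p,R):
    s=sense(); d=(np.array(p)-s["tcp_pos"])/0.025; rv=Ro.from_matrix(R@s["ee_rot"].T).as_rotvec()
    print("t",s["time_s"],"shift units",d.round(2),"rot",rv.round(3),"rows>=",np.ceil(max(abs(d).max(),np.linalg.norm(rv)/.12)), "j",s["joints"].round(0),"w",round(s["gripper_width"],2))
E
python3 -c "
from h import *
print(carrierR(-.1).round(2)); delta([.5,.02,.36],tgtR(-.1,0.1))"
```

```text
[[ 0.9   0.1  -0.42]
 [-0.09  1.    0.04]
 [ 0.42  0.    0.91]]
t 1.35 shift units [ 14.26 -23.53   6.25] rot [-0.05  -0.433  0.031] rows>= 24.0 j [ 92.  22.   0.   0. -68. -15.] w 1.0
```

Call:
{"op": "apply_moves", "data": {
  "plan": [
    [[100,0,0,1,0,0,0],[100,0,0,1,0,0,0],[100,0,0,1,0,0,0],[100,0,0,1,0,0,0],[100,0,0,1,0,0,0],[100,0,0,1,0,0,0],[100,0,0,1,0,0,0],[100,0,0,1,0,0,0]]
  ]
}}

```text
time_s: 2.02
tcp_pos: [0.1428, 0.6024, 0.4039]
ee_rot: [[0.973, -0.231, -0.002], [-0.231, -0.973, -0.018], [0.002, 0.018, -1.0]]
wrist_force: [-0.8, 1.9, -0.0]
gripper_width: 1.001
```

Call:
{"op": "apply_moves", "data": {
  "plan": [
    [[100,0.6,-1,0,0,0,0],[100,0.6,-1,0,0,0,0],[100,0.6,-1,0,0,0,0],[100,0.6,-1,0,0,0,0],[100,0.6,-1,0,0,0,0],[100,0.6,-1,0,0,0,0],[100,0.6,-1,0,0,0,0],[100,0.6,-1,0,0,0,0],[100,0.6,-1,0,0,0,0],[100,0.6,-1,0,0,0,0],[100,0.6,-1,0,0,0,0],[100,0.6,-1,0,0,0,0]]
  ]
}}

```text
time_s: 3.02
tcp_pos: [0.3257, 0.2942, 0.4106]
ee_rot: [[0.975, -0.221, 0.001], [-0.221, -0.975, -0.001], [0.002, 0.001, -1.0]]
wrist_force: [0.8, 0.1, -0.1]
gripper_width: 1.002
```

Call:
{"op": "apply_moves", "data": {
  "plan": [
    [[100,0.6,-1,0,0,0,0],[100,0.6,-1,0,0,0,0],[100,0.6,-1,0,0,0,0],[100,0.6,-1,0,0,0,0],[100,0.6,-1,0,0,0,0],[100,0.6,-1,0,0,0,0],[100,0.6,-1,0,0,0,0],[100,0.6,-1,0,0,0,0],[100,0.6,-1,0,0,0,0],[100,0.6,-1,0,0,0,0],[100,0.6,-1,0,0,0,0],[100,0.6,-1,0,0,0,0]]
  ]
}}

```text
time_s: 4.02
tcp_pos: [0.5098, -0.0244, 0.4146]
ee_rot: [[0.976, -0.219, 0.01], [-0.219, -0.976, 0.005], [0.008, -0.007, -1.0]]
wrist_force: [0.7, 0.7, -0.0]
gripper_width: 1.003
```

```bash
python3 -c "
from h import *
delta([.5,.02,.36],tgtR(-.1,0.1))"
```

```text
t 4.0167 shift units [-0.39  1.78 -2.19] rot [-0.053 -0.424  0.019] rows>= 4.0 j [ 15.   6.   9.  -0. -92.  62.] w 1.0
```

Call:
{"op": "apply_moves", "data": {
  "plan": [
    [[50,-0.1,0.45,-0.4,-0.013,-0.106,0.005],[50,-0.1,0.45,-0.4,-0.013,-0.106,0.005],[50,-0.1,0.45,-0.4,-0.013,-0.106,0.005],[50,-0.1,0.45,-0.4,-0.013,-0.106,0.005],[50,0,0,0,0,0,0],[50,0,0,0,0,0,0]]
  ]
}}

```text
time_s: 4.52
tcp_pos: [0.5002, 0.0083, 0.3506]
ee_rot: [[0.89, -0.209, 0.405], [-0.202, -0.978, -0.06], [0.409, -0.029, -0.912]]
wrist_force: [1.5, 0.6, 1.9]
gripper_width: 0.634
```

```bash
python3 - <<'E'
from h import *
import cv2
s=sense(); c=capture("wrist"); np.savez("w1.npz",p=s["tcp_pos"],R=s["ee_rot"],d=c["depth"],K=c["mtx"],M=c["mount"],im=c["pixels"])
cv2.imwrite("pics/w1.png",c["pixels"][:,:,::-1]); print(s["time_s"],s["tcp_pos"],s["gripper_width"])
for l in ["screw_low_left_bar","screw_low_right_bar","screw_high_right_bar","screw_high_left_bar"]:
    for d in recognise(l,c)[:2]:
        p=np.array(d["at"]); w=s["ee_rot"]@(c["mount"]@np.r_[p,1])[:3]+s["tcp_pos"]; q=c["mtx"]@p; print(l,round(d["score"],2),w.round(4),(q[:2]/q[2]).round(0))
E
```

```text
4.5167 [0.50021396 0.00832332 0.35064547] 0.6343017967916655
screw_low_left_bar 0.95 [0.5404 0.101  0.1363] [172. 217.]
screw_low_right_bar 0.71 [ 0.5174 -0.0656  0.1353] [313. 207.]
screw_high_right_bar 0.91 [ 0.6329 -0.0804  0.1888] [309.  96.]
screw_high_left_bar 0.68 [0.6489 0.0935 0.1856] [151. 117.]
```

View pics/w1.png

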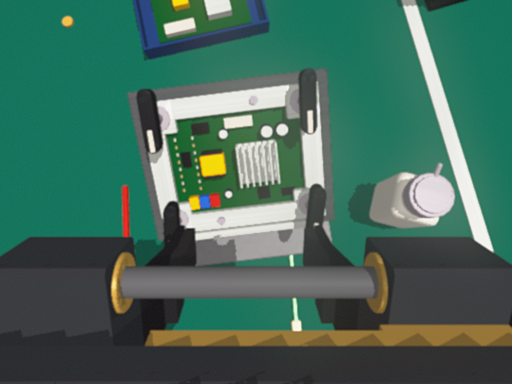

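Call:
{"op": "apply_moves", "data": {
  "plan": [
    [[60,-0.8,0.2,0.4,0,0,0],[60,-0.8,0.2,0.4,0,0,0],[60,-0.8,0.2,0.4,0,0,0],[60,-0.8,0.2,0.4,0,0,0],[60,0,0,0,0,0,0],[60,0,0,0,0,0,0],[60,0,0,0,0,0,0]]
  ]
}}

```text
time_s: 5.35
tcp_pos: [0.4287, 0.0325, 0.4059]
ee_rot: [[0.881, -0.217, 0.421], [-0.216, -0.975, -0.05], [0.421, -0.047, -0.906]]
wrist_force: [-0.7, 0.2, 0.2]
gripper_width: 0.596
```

```bash
cat > fit.py <<'E'
from h import *
import cv2,sys
def cloudw(s,c):
    d=c["depth"];K=c["mtx"];v,u=np.nonzero(d>0.05);z=d[v,u]
    P=np.c_[(u-K[0,2])*z/K[0,0],(v-K[1,2])*z/K[1,1],z]
    if c.get("mount") is not None: P=P@c["mount"][:3,:3].T+c["mount"][:3,3]; P=P@s["ee_rot"].T+s["tcp_pos"]
    else: P=(P-c["t"])@c["R"]
    return P,c["pixels"][v,u].astype(int),u,v
def bars(P,col,guess,yaw):
    C=carrierR(yaw); out={}
    for n,g in guess.items():
        L=(P-g)@C; m=(np.hypot(L[:,0],L[:,1])<.047)&(abs(L[:,2]-.011)<.009)
        q=L[m]
        if len(q)<40: print(n,"few",len(q)); continue
        top=np.median(q[:,2]); q=q[abs(q[:,2]-top)<.006]
        (cx,cy),(w,h),a=cv2.minAreaRect(q[:,:2].astype(np.float32))
        U,S,V=np.linalg.svd(q[:,:2]-q[:,:2].mean(0)); ax=V[0]*np.sign(V[0][0]); th=-np.arctan2(ax[1],ax[0])
        o=g+C@np.r_[cx,cy,top-.011]
        print(n,len(q),"ctr",o.round(4),"size",np.round([w,h],3),"th",th.round(3)); out[n]=(o,th)
    return out
G={"LL":np.array([.538,.105,.125]),"LR":np.array([.518,-.066,.125]),"HR":np.array([.633,-.079,.179]),"HL":np.array([.650,.096,.179])}
E
python3 - <<'E'
from fit import *
for n in ["wrist","top","scene"]:
    s=sense(); c=capture(n); P,col,u,v=cloudw(s,c)
    print(n,s["tcp_pos"],s["gripper_width"])
    if n=="wrist": cv2.imwrite("pics/w2.png",c["pixels"][:,:,::-1])
    bars(P,col,G,-.1)
E
```

```text
wrist [0.42871914 0.03252804 0.40591994] 0.5961183333317059
LL 564 ctr [0.5272 0.1065 0.1253] size [0.016 0.069] th 0.144
LR 589 ctr [ 0.5108 -0.0686  0.125 ] size [0.016 0.069] th 0.162
HR 737 ctr [ 0.6299 -0.0795  0.1808] size [0.016 0.069] th 0.036
HL 703 ctr [0.6458 0.0956 0.1808] size [0.016 0.069] th 0.022
top [0.42886626 0.03244144 0.40560022] 0.6015823031160474
LL 116 ctr [0.5286 0.1058 0.1254] size [0.016 0.069] th 0.156
LR 125 ctr [ 0.5125 -0.0688  0.1252] size [0.016 0.068] th 0.172
HR 134 ctr [ 0.6321 -0.0803  0.1812] size [0.016 0.066] th 0.037
HL 133 ctr [0.6479 0.095  0.181 ] size [0.016 0.068] th 0.026
scene [0.42868935 0.03221052 0.40484947] 0.602463523419566
LL 95 ctr [0.5273 0.1041 0.1235] size [0.022 0.068] th 0.158
LR 80 ctr [ 0.5121 -0.0699  0.1247] size [0.021 0.068] th 0.161
HR 83 ctr [ 0.6314 -0.0819  0.1806] size [0.02  0.067] th 0.035
HL 106 ctr [0.648  0.0942 0.1799] size [0.018 0.068] th 0.007
```

View pics/w2.png

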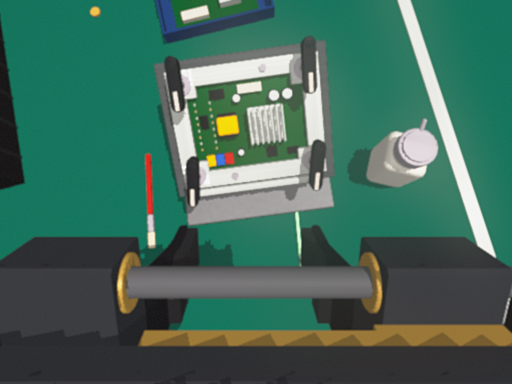

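```bash
cat >> h.py <<'E'
YAW=-.0917; CC=np.array([.5794,.0133,.1531]); CR=carrierR(YAW)
B={k:CC+CR@np.array([a*.066,b*.088,0]) for k,(a,b) in dict(LL=(-1,1),LR=(-1,-1),HR=(1,-1),HL=(1,1)).items()}
def to(k,h,th): delta(B[k]+CR[:,2]*h,tgtR(YAW,th))
def where(k):
    s=sense(); L=CR.T@(s["tcp_pos"]-B[k]); x=CR.T@s["ee_rot"][:,0]; z=CR.T@s["ee_rot"][:,2]
    print(k,"local mm",(L*1000).round(1),"th",round(-np.arctan2(x[1],x[0]),3),"tilt",z.round(3),"F",s["wrist_force"].round(1),"M",s["moment"].round(2),"w",round(s["gripper_width"]*87,1),"t",s["time_s"])
E
python3 -c "
from h import *
print(CR[:,2],B)
to('LL',.06,.158)"
```

```text
[-0.42084263  0.0386998   0.90630779] {'LL': array([0.5278933 , 0.10640774, 0.12520719]), 'LR': array([ 0.51177671, -0.0688528 ,  0.12520719]), 'HR': array([ 0.6309067 , -0.07980774,  0.18099281]), 'HL': array([0.64702329, 0.0954528 , 0.18099281])}
t 5.5 shift units [ 2.96  3.07 -8.99] rot [ 0.022 -0.003 -0.015] rows>= 9.0 j [ 40. -17. -25.  20. -66.  31.] w 0.6
```

Call:
{"op": "apply_moves", "data": {
  "plan": [
    [[50,0.3,0.31,-0.9,0.003,0,-0.002],[50,0.3,0.31,-0.9,0.003,0,-0.002],[50,0.3,0.31,-0.9,0.003,0,-0.002],[50,0.3,0.31,-0.9,0.003,0,-0.002],[50,0.3,0.31,-0.9,0.003,0,-0.002],[50,0.3,0.31,-0.9,0.003,0,-0.002],[50,0.3,0.31,-0.9,0.003,0,-0.002],[50,0.3,0.31,-0.9,0.003,0,-0.002],[50,0.3,0.31,-0.9,0,0,0],[50,0,0,0,0,0,0]]
  ]
}}

```text
time_s: 6.33
tcp_pos: [0.5018, 0.1008, 0.1889]
ee_rot: [[0.878, -0.245, 0.412], [-0.25, -0.967, -0.043], [0.409, -0.065, -0.91]]
wrist_force: [-0.4, -0.5, -0.8]
gripper_width: 0.498
```

```bash
python3 -c "
from h import *
where('LL');to('LL',-.006,.158)"
```

```text
LL local mm [ 3.8 -8.  68.5] th 0.169 tilt [-0.01  -0.006 -1.   ] F [-0.4 -0.5 -0.8] M [ 0.    0.93 -0.07] w 43.4 t 6.3333
t 6.3333 shift units [ 1.14  0.22 -2.76] rot [-0.    -0.01   0.012] rows>= 3.0 j [ 37.   0. -46.  34. -30.  10.] w 0.5
```

Call:
{"op": "apply_moves", "data": {
  "plan": [
    [[50,-0.11,0.33,-0.06,0,-0.01,0.012],[50,0.25,-0.02,-0.54,0,0,0],[50,0.25,-0.02,-0.54,0,0,0],[50,0,0,0,0,0,0]]
  ]
}}

```text
time_s: 6.67
tcp_pos: [0.5134, 0.1065, 0.1579]
ee_rot: [[0.877, -0.236, 0.418], [-0.24, -0.97, -0.044], [0.416, -0.061, -0.907]]
wrist_force: [-0.5, -0.4, 0.2]
gripper_width: 0.502
```

```bash
python3 -c "
from h import *
where('LL');to('LL',-.006,.158)"
```

```text
LL local mm [ 0.7 -1.3 35.8] th 0.159 tilt [-0.003 -0.006 -1.   ] F [-0.5 -0.4  0.2] M [ 0.08  0.93 -0.06] w 43.7 t 6.6667
t 6.6667 shift units [ 0.68 -0.01 -1.53] rot [ 0.004 -0.003  0.003] rows>= 2.0 j [ 35.   4. -49.  43. -24.   3.] w 0.5
```

Call:
{"op": "apply_moves", "data": {
  "plan": [
    [[50,0.23,0,-0.51,0,0,0],[50,0.23,0,-0.51,0,0,0],[50,0.23,0,-0.51,0,0,0],[50,0,0,0,0,0,0],[0,0,0,0,0,0,0],[0,0,0,0,0,0,0],[0,0,0,0,0,0,0],[0,0,0,0,0,0,0],[0,0,0,0,0,0,0],[0,0,0,0,0,0,0],[0,0,0,0,0,0,0]]
  ]
}}

```text
time_s: 7.58
tcp_pos: [0.538, 0.1056, 0.1303]
ee_rot: [[0.869, -0.24, 0.433], [-0.246, -0.968, -0.044], [0.43, -0.068, -0.9]]
wrist_force: [0.0, 0.4, -0.3]
gripper_width: 0.061
```

```bash
python3 -c "
from h import *
where('LL');to('LL',-.006,.85)"
```

```text
LL local mm [11.4  0.1  0.3] th 0.166 tilt [ 0.014 -0.004 -1.   ] F [ 0.   0.4 -0.3] M [ 0.14  0.86 -0.01] w 5.3 t 7.5833
t 7.5833 shift units [-0.3   0.02 -0.42] rot [ 0.297 -0.015 -0.616] rows>= 6.0 j [ 27.   8. -53.  62. -16. -10.] w 0.06
```

```bash
python3 - <<'E'
from fit import *
ims=[]
for n in ["wrist","scene","top"]:
    s=sense(); c=capture(n); im=c["pixels"][:,:,::-1]
    if n=="scene": im=cv2.resize(im[150:280,160:330],None,fx=3,fy=3)
    if n=="top": im=cv2.resize(im[100:220,200:320],None,fx=3,fy=3)
    cv2.imwrite(f"pics/{n}3.png",im)
    if n!="wrist":
        P,col,u,v=cloudw(s,c); bars(P,col,B,YAW)
print(sense()["gripper_width"])
E
```

```text
LL 52 ctr [0.5339 0.1035 0.1269] size [0.019 0.056] th 0.193
LR 78 ctr [ 0.512  -0.0695  0.1247] size [0.02  0.068] th 0.191
HR 84 ctr [ 0.6312 -0.0805  0.1803] size [0.069 0.02 ] th 0.033
HL 96 ctr [0.6475 0.0946 0.1808] size [0.018 0.066] th 0.014
LL few 31
LR 124 ctr [ 0.5127 -0.069   0.1252] size [0.016 0.068] th 0.175
HR 135 ctr [ 0.6317 -0.08    0.1813] size [0.017 0.067] th 0.044
HL 134 ctr [0.6482 0.095  0.1815] size [0.016 0.068] th 0.035
0.014751902564612542
```

View pics/wrist3.png

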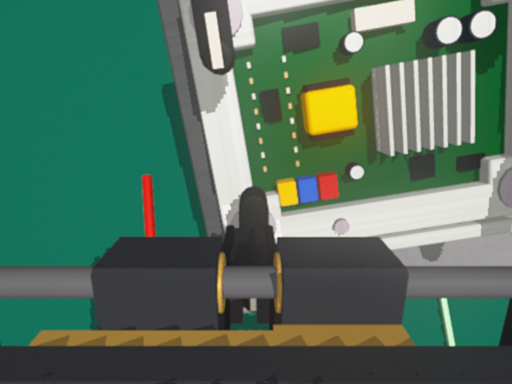

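View pics/scene3.png

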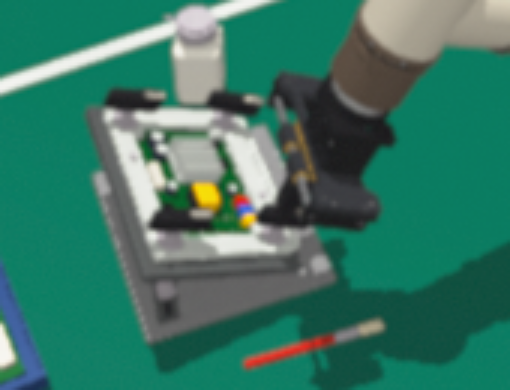

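View pics/top3.png

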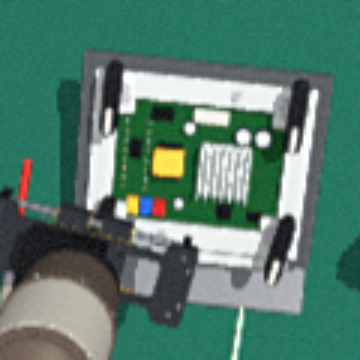

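```bash
python3 - <<'E'
from fit import *
s=sense(); c=capture("wrist"); im=c["pixels"][:,:,::-1]
cv2.imwrite("pics/w4.png",cv2.resize(im[170:345,180:330],None,fx=4,fy=3.4,interpolation=cv2.INTER_CUBIC))
P,col,u,v=cloudw(s,c); T=(P-s["tcp_pos"])@s["ee_rot"]
where('LL')
for r in [200,220,235,245,255,300,305,310,315,320]:
    print(r,[(int(x),*(T[(v==r)&(u==x)][0]*1000).round(0).astype(int)) if ((v==r)&(u==x)).any() else None for x in range(220,285,7)])
E
```

```text
LL local mm [11.  -0.2 -0.1] th 0.166 tilt [ 0.013 -0.005 -1.   ] F [-0.7  0.6 -0.8] M [0.09 0.86 0.03] w 0.9 t 7.7833
200 [(220, np.int64(6), np.int64(-20), np.int64(34)), (227, np.int64(6), np.int64(-15), np.int64(35)), (234, np.int64(7), np.int64(-11), np.int64(33)), (241, np.int64(20), np.int64(-5), np.int64(-9)), (248, np.int64(21), np.int64(-1), np.int64(-10)), (255, np.int64(21), np.int64(2), np.int64(-11)), (262, np.int64(20), np.int64(6), np.int64(-10)), (269, np.int64(7), np.int64(12), np.int64(34)), (276, np.int64(6), np.int64(17), np.int64(34)), (283, np.int64(6), np.int64(21), np.int64(34))]
220 [(220, np.int64(-13), np.int64(-22), np.int64(48)), (227, np.int64(-7), np.int64(-16), np.int64(33)), (234, np.int64(-6), np.int64(-11), np.int64(30)), (241, np.int64(10), np.int64(-5), np.int64(-11)), (248, np.int64(10), np.int64(-1), np.int64(-11)), (255, np.int64(10), np.int64(2), np.int64(-11)), (262, np.int64(10), np.int64(6), np.int64(-12)), (269, np.int64(-6), np.int64(12), np.int64(31)), (276, np.int64(-8), np.int64(17), np.int64(34)), (283, np.int64(-7), np.int64(22), np
[... 3338 characters left out ...]
, np.int64(-6), np.int64(4), np.int64(-70)), (269, np.int64(16), np.int64(5), np.int64(-100)), (276, np.int64(25), np.int64(6), np.int64(-113)), (283, np.int64(26), np.int64(7), np.int64(-114))]
320 [(220, np.int64(24), np.int64(-7), np.int64(-113)), (227, np.int64(22), np.int64(-6), np.int64(-110)), (234, np.int64(-1), np.int64(-6), np.int64(-80)), (241, np.int64(-9), np.int64(-4), np.int64(-68)), (248, np.int64(-123), np.int64(-2), np.int64(85)), (255, np.int64(-8), np.int64(2), np.int64(-70)), (262, np.int64(-9), np.int64(4), np.int64(-69)), (269, np.int64(15), np.int64(5), np.int64(-101)), (276, np.int64(24), np.int64(6), np.int64(-113)), (283, np.int64(25), np.int64(7), np.int64(-114))]
```

View pics/w4.png

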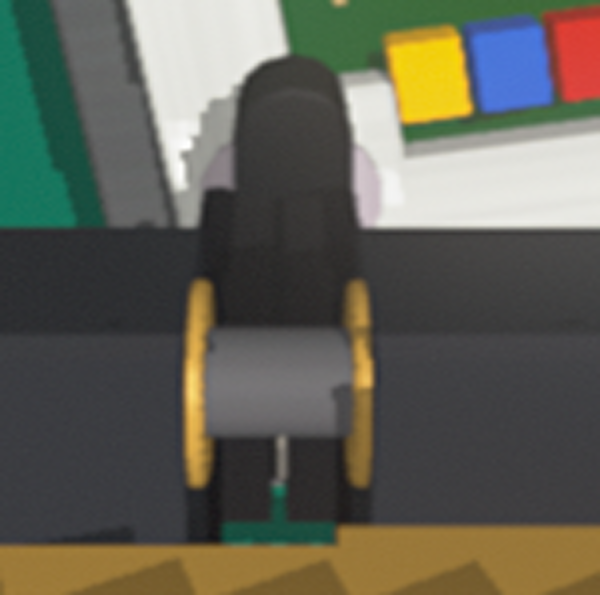

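```bash
python3 - <<'E'
from fit import *
s=sense(); c=capture("wrist")
P,col,u,v=cloudw(s,c); T=(P-s["tcp_pos"])@s["ee_rot"]*1000
for x in (236,244,251,258,266):
    print(x,[(int(r),*T[(v==r)&(u==x)][0].round(0).astype(int).tolist()) for r in range(216,240,2) if ((v==r)&(u==x)).any()])
w=np.load("w1.npz"); d=w["d"];K=w["K"];v,u=np.nonzero(d>.05);z=d[v,u];Q=np.c_[(u-K[0,2])*z/K[0,0],(v-K[1,2])*z/K[1,1],z]@w["M"][:3,:3].T+w["M"][:3,3]; Q*=1000
m=(abs(Q[:,0])<16)&(abs(Q[:,1])<70)&(Q[:,2]<40)
q=Q[m]
for y in range(-60,61,6):
    k=abs(q[:,1]-y)<3
    if k.any(): print(y,"zmax",q[k][:,2].max().round(1),"x at",q[k][q[k][:,2].argmax()].round(1), k.sum())
E
```

```text
236 [(216, -4, -9, 31), (218, -5, -9, 30), (220, -6, -9, 30), (222, -7, -9, 29), (224, -9, -9, 30), (226, 10, -7, -20), (228, 10, -7, -24), (230, 10, -7, -26), (232, 10, -7, -29), (234, 10, -7, -31), (236, 11, -7, -34), (238, 10, -7, -35)]
244 [(216, 12, -3, -12), (218, 11, -3, -11), (220, 9, -3, -11), (222, 9, -3, -12), (224, 7, -4, -10), (226, 6, -3, -11), (228, 9, -3, -20), (230, 9, -3, -23), (232, 9, -3, -25), (234, 9, -3, -28), (236, 9, -3, -30), (238, 8, -3, -31)]
251 [(216, 12, 0, -12), (218, 11, 0, -12), (220, 10, 0, -11), (224, 7, 0, -10), (226, 6, 0, -11), (228, 9, 0, -20), (230, 9, 0, -23), (232, 9, 0, -26), (234, 9, 0, -28), (236, 8, 0, -29), (238, 9, 0, -33)]
258 [(216, 12, 4, -11), (218, 11, 4, -11), (220, 10, 4, -12), (222, 9, 4, -11), (224, 7, 4, -11), (226, 7, 4, -12), (228, 9, 4, -21), (230, 9, 4, -22), (232, 9, 4, -25), (234, 9, 4, -27), (236, 9, 3, -30), (238, 9, 3, -33)]
266 [(216, 12, 8, -11), (218, 11, 8, -11), (220, 10, 8, -11), (222, 9, 8, -11), (224, 7, 8, -11), (226, 11, 8, -22), (228, 10, 8, -23), (230, 10, 7, -25), (232, 11, 7, -30), (234, 10, 7, -31), (236, 11, 7, -35), (238, 11, 7, -36)]
-42 zmax -51.1 x at [  9.9 -39.1 -51.1] 31
-36 zmax -18.9 x at [ 10.  -34.7 -18.9] 716
-30 zmax -18.6 x at [  8.2 -31.8 -18.6] 2398
24 zmax -19.6 x at [  8.7  26.9 -19.6] 330
30 zmax -19.2 x at [ -3.7  27.  -19.2] 2022
36 zmax -18.8 x at [ 10.   34.6 -18.8] 367
42 zmax -57.1 x at [  9.9  39.2 -57.1] 5
```

```bash
cat > kin.py <<'E'
import numpy as np
from scipy.spatial.transform import Rotation as Ro
from scipy.optimize import least_squares
E=lambda a,d:Ro.from_euler(a,d,degrees=True).as_matrix()
def fk(j,q,sg=(1,1,1)):
    h,a1,L2,a3,L3,lat,d6=q
    R=E('z',j[0]); p=R@[a1,0,h]
    R2=R@E('y',j[1]); p=p+R2@[0,0,L2]
    R3=R@E('y',j[1]-j[2]); p=p+R3@[L3,0,a3]       # forearm along x
    R4=R3@E('x',sg[0]*j[3]); R5=R4@E('y',-sg[1]*j[4])  # j5=-90 -> tool ... 
    p=p+R5@[d6,0,0]+R5@[0,lat,0]
    # tool: z along forearm x; at j6=0 tool y = -(world x) when down
    R6=R5@E('x',sg[2]*j[5])
    # tool axes in R6: z=x
    return p,R6
E
python3 - <<'E'
from kin import *
from station import sense
s=sense(); np.set_printoptions(suppress=True)
S=[([91.5356,22.0897,.378,-.029,-68.4125,-14.8169],[.14341,.60764,.20256],[[.97321,-.22992,-.0004],[-.22992,-.97321,-.0022],[0,.0022,-1]]),
([15,6,9,0,-92,62],[.5098,-.0244,.4146],[[0.976,-0.219,0.01],[-0.219,-0.976,0.005],[0.008,-0.007,-1.0]]),
([40,-17,-25,20,-66,31],[.4287,.0325,.4055],[[0.881,-0.217,0.421],[-0.216,-0.975,-0.05],[0.421,-0.047,-0.906]]),
([37,0,-46,34,-30,10],[.5018,.1008,.1889],[[0.878,-0.245,0.412],[-0.25,-0.967,-0.043],[0.409,-0.065,-0.91]]),
([35,4,-49,43,-24,3],[.5134,.1065,.1579],[[0.877,-0.236,0.418],[-0.24,-0.97,-0.044],[0.416,-0.061,-0.907]]),
(s["joints"],s["tcp_pos"],s["ee_rot"])]
# orientation check
import itertools
for sg in itertools.product((1,-1),repeat=3):
    e=[];Ts=[]
    for j,p,R in S:
        _,R6=fk(j,[0]*7,sg); R=np.array(R); Ts.append(R6.T@R)
    print(sg,[np.linalg.norm(Ts[0]-t).round(3) for t in Ts]); 
    if max(np.linalg.norm(Ts[0]-t) for t in Ts)<.15:
        print(Ts[0].round(3))
        f=lambda q:np.concatenate([fk(j,q,sg)[0]-np.array(p) for j,p,_ in S])
        r=least_squares(f,[.2,0,.4,0,.4,-.15,.2]); print(r.x.round(4),(f(r.x).reshape(-1,3)*1000).round(1))
E
```

```text
(1, 1, 1) [np.float64(0.0), np.float64(2.756), np.float64(2.356), np.float64(2.369), np.float64(2.439), np.float64(2.587)]
(1, 1, -1) [np.float64(0.0), np.float64(0.013), np.float64(0.966), np.float64(1.59), np.float64(1.927), np.float64(2.49)]
(1, -1, 1) [np.float64(0.0), np.float64(1.065), np.float64(1.675), np.float64(2.386), np.float64(2.55), np.float64(2.731)]
(1, -1, -1) [np.float64(0.0), np.float64(2.774), np.float64(2.033), np.float64(2.235), np.float64(2.437), np.float64(2.71)]
(-1, 1, 1) [np.float64(0.0), np.float64(2.756), np.float64(2.031), np.float64(1.195), np.float64(0.86), np.float64(0.228)]
(-1, 1, -1) [np.float64(0.0), np.float64(0.013), np.float64(0.012), np.float64(0.01), np.float64(0.009), np.float64(0.0)]
[[ 0.  0.  1.]
 [-1.  0. -0.]
 [-0. -1. -0.]]
[ 0.1582  0.0018  0.5673  0.0021  0.4186 -0.1579  0.3278] [[-1.9  0.4  0.4]
 [-0.7 -2.7  3.9]
 [ 1.5  1.1 -4.8]
 [-2.8 -3.5 -0.4]
 [ 0.9  1.6  0.1]
 [ 1.5  1.1  0.7]]
(-1, -1, 1) [np.float64(0.0), np.float64(1.065), np.float64(0.853), np.float64(1.857), np.float64(2.029), np.float64(2.253)]
(-1, -1, -1) [np.float64(0.0), np.float64(2.774), np.float64(1.9), np.float64(1.9), np.float64(2.033), np.float64(2.252)]
```

```bash
cat >> kin.py <<'E'
Q=[0.1582,0.0018,0.5673,0.0021,0.4186,-0.1579,0.3278]; SG=(-1,1,-1); T0=np.array([[0,0,1],[-1,0,0],[0,-1,0]],float)
lo=np.array([-179,-69.29,-61.27,-181.25,-171.15,-177.46]); hi=np.array([179,118.12,80.66,117.63,-9.14,177.46])
def FK(j): p,R=fk(j,Q,SG); return p,R@T0
def ik(p,R,j0):
    f=lambda j:np.r_[(FK(j)[0]-p)*10,(Ro.from_matrix(R@FK(j)[1].T)).as_rotvec()*2]
    r=least_squares(f,np.clip(j0,lo+.5,hi-.5),bounds=(lo,hi),x_scale=30); return r.x,np.linalg.norm(r.fun)
E
cat > scan.py <<'E'
from h import *; import kin
def tg(th,tilt):  # tool tilted by 'tilt' deg toward vertical about carrier y from normal
    C=CR@Ro.from_euler('y',tilt,degrees=True).as_matrix()
    return C@np.c_[[np.cos(th),-np.sin(th),0],[-np.sin(th),-np.cos(th),0],[0,0,-1]]
starts=[[20,10,-40,20,-40,30],[15,6,9,0,-92,62],[30,0,-40,60,-30,0],[0,20,-30,-40,-40,60],[0,20,-20,-100,-40,100],[20,10,-20,0,-60,-90],[20,10,-20,80,-40,-120]]
if __name__=="__main__":
  for k in B:
    for tilt in (0,8,15,25):
        for th in (.1,.85,1.57):
            R=tg(th,tilt); p=B[k]+CR[:,2]*.0-R[:,2]*(-.033)  # tip offset along tool
            best=None
            for s0 in starts:
                j,e=kin.ik(p,R,s0)
                if best is None or e<best[1]-1e-4: best=(j,e)
            print(k,tilt,th,best[0].round(0),round(best[1],3))
E
python3 scan.py
```

```text
LL 0 0.1 [ 16.  11. -56.  90.  -9. -26.] 0.011
LL 0 0.85 [ 16.  11. -56.  90.  -9. -69.] 0.011
LL 0 1.57 [  16.   11.  -56.   90.   -9. -110.] 0.011
LL 8 0.1 [ 32.  14. -42.  27. -23.  23.] 0.0
LL 8 0.85 [ 32.  14. -42.  27. -23. -20.] 0.0
LL 8 1.57 [ 32.  14. -42.  27. -23. -61.] 0.0
LL 15 0.1 [ 32.  16. -31.  10. -35.  39.] 0.0
LL 15 0.85 [ 32.  16. -31.  10. -35.  -4.] 0.0
LL 15 1.57 [ 32.  16. -31.  10. -35. -45.] 0.0
LL 25 0.1 [ 28.  20. -21.   0. -49.  51.] 0.0
LL 25 0.85 [ 28.  20. -21.   0. -49.   8.] 0.0
LL 25 1.57 [ 28.  20. -21.  -0. -49. -34.] 0.0
LR 0 0.1 [ 10.   9. -51.  34.  -9.  37.] 0.084
LR 0 0.85 [ 10.   9. -51.  34.  -9.  -6.] 0.084
LR 0 1.57 [ 10.   9. -51.  34.  -9. -47.] 0.084
LR 8 0.1 [ 13.  11. -41.  14. -22.  54.] 0.0
LR 8 0.85 [ 13.  11. -41.  14. -22.  11.] 0.0
LR 8 1.57 [ 13.  11. -41.  14. -22. -30.] 0.0
LR 15 0.1 [ 12.  14. -33.   5. -34.  63.] 0.0
LR 15 0.85 [ 12.  14. -33.   5. -34.  20.] 0.0
LR 15 1.57 [ 12.  14. -33.   5. -34. -21.] 0.0
LR 25 0.1 [ 10.  18. -24.   0. -48.  69.] 0.0
LR 25 0.85 [ 10.  18. -24.   0. -48.  26.] 0.0
LR 25 1.57 [ 10.  18.
[... 433 characters left out ...]
.] 0.0
HR 25 0.1 [  7.  25.  -3.   0. -62.  72.] 0.0
HR 25 0.85 [  7.  25.  -3.   0. -62.  29.] 0.0
HR 25 1.57 [  7.  25.  -3.   0. -62. -12.] 0.0
HL 0 0.1 [ 26.  17. -30.  33. -24.  25.] 0.0
HL 0 0.85 [ 26.  17. -30.  33. -24. -18.] 0.0
HL 0 1.57 [ 26.  17. -30.  33. -24. -59.] 0.0
HL 8 0.1 [ 26.  20. -18.  14. -38.  43.] 0.0
HL 8 0.85 [ 26.  20. -18.  14. -38.  -0.] 0.0
HL 8 1.57 [ 26.  20. -18.  14. -38. -41.] 0.0
HL 15 0.1 [ 25.  23. -10.   7. -49.  50.] 0.0
HL 15 0.85 [ 25.  23. -10.   7. -49.   7.] 0.0
HL 15 1.57 [ 25.  23. -10.   7. -49. -34.] 0.0
HL 25 0.1 [ 22.  27.   0.   0. -63.  57.] 0.0
HL 25 0.85 [ 22.  27.   0.   0. -63.  14.] 0.0
HL 25 1.57 [ 22.  27.   0.   0. -63. -28.] 0.0
```

```bash
cat >> scan.py <<'E'
TILT=10
def goal(k,h,th): R=tg(th,TILT); return B[k]-R[:,2]*(h-.031),R
def go(k,h,th): p,R=goal(k,h,th); delta(p,R)
def wh(k):
    s=sense(); z=s["ee_rot"][:,2]; L=tg(0,TILT).T@(s["tcp_pos"]-.031*z-B[k]); x=tg(0,TILT).T@s["ee_rot"]
    print(k,"g mm x,y(down -),into:",(L*1000).round(1),"th",round(np.arctan2(x[1,0],x[0,0]),3),"tilt",x[:2,2].round(3),"F",s["wrist_force"].round(1),"w",round(s["gripper_width"]*87,1),"t",round(s["time_s"],2),"j5",s["joints"][4].round(0))
E
python3 -c "
from scan import *
print(tg(0,10).round(3)); wh('LL');go('LL',.045,.158)"
```

```text
[[ 0.962 -0.092  0.258]
 [-0.088 -0.996 -0.024]
 [ 0.259  0.    -0.966]]
LL g mm x,y(down -),into: [  5.    0.1 -32.2] th 0.169 tilt [0.187 0.005] F [ 0.3 -0.3  0. ] w 0.4 t 7.83 j5 -16.0
t 7.8333 shift units [-0.54  0.06  0.36] rot [0.019 0.187 0.009] rows>= 2.0 j [ 27.   8. -53.  62. -16. -10.] w 0.0
```

Call:
{"op": "apply_moves", "data": {
  "plan": [
    [[50,-0.18,0.02,0.2,0.006,0.06,0.003],[50,-0.18,0.02,0.1,0.006,0.06,0.003],[50,-0.18,0.02,0.06,0.006,0.06,0.003],[50,0,0,0,0,0,0],[50,0,0,0,0,0,0]]
  ]
}}

```text
time_s: 8.25
tcp_pos: [0.5372, 0.0981, 0.139]
ee_rot: [[0.906, -0.251, 0.34], [-0.25, -0.967, -0.049], [0.341, -0.041, -0.939]]
wrist_force: [-0.8, 0.3, -0.0]
gripper_width: 0.295
```

```bash
python3 -c "
from scan import *
wh('LL');go('LL',.0,.158)"
```

```text
LL g mm x,y(down -),into: [ 10.5   6.8 -41.6] th 0.167 tilt [0.088 0.017] F [-0.8  0.3 -0. ] w 25.6 t 8.25 j5 -28.0
t 8.25 shift units [-0.05  0.3  -1.75] rot [0.022 0.087 0.013] rows>= 2.0 j [ 33.   9. -41.  29. -28.  17.] w 0.29
```

Call:
{"op": "apply_moves", "data": {
  "plan": [
    [[50,-0.2,0.2,0,0.011,0.045,0.006],[50,-0.2,0.1,0,0.011,0.045,0.006],[50,0,0,0,0,0,0],[50,0,0,0,0,0,0]]
  ]
}}

```text
time_s: 8.58
tcp_pos: [0.5263, 0.1018, 0.1376]
ee_rot: [[0.936, -0.242, 0.255], [-0.241, -0.97, -0.033], [0.255, -0.031, -0.966]]
wrist_force: [0.2, 0.5, -0.2]
gripper_width: 0.489
```

```bash
python3 -c "
from scan import *
wh('LL');go('LL',.0,.158)"
```

```text
LL g mm x,y(down -),into: [  2.1   4.4 -43.3] th 0.155 tilt [-0.002  0.01 ] F [ 0.2  0.5 -0.2] w 42.5 t 8.58 j5 -35.0
t 8.5833 shift units [ 0.38  0.15 -1.69] rot [ 0.01  -0.003 -0.   ] rows>= 2.0 j [ 34.  10. -35.  17. -35.  29.] w 0.49
```

Now descend and grip.

Call:
{"op": "apply_moves", "data": {
  "plan": [
    [[50,0.05,0.15,-0.4,0.005,0,0],[50,0.11,0,-0.45,0.005,0,0],[50,0.11,0,-0.45,0,0,0],[50,0.11,0,-0.4,0,0,0],[50,0,0,0,0,0,0]]
  ]
}}

```text
time_s: 9.0
tcp_pos: [0.5348, 0.1011, 0.0927]
ee_rot: [[0.935, -0.24, 0.261], [-0.241, -0.97, -0.031], [0.261, -0.034, -0.965]]
wrist_force: [-0.2, -0.7, -0.2]
gripper_width: 0.504
```

```bash
python3 -c "
from scan import *
wh('LL');go('LL',.0,.158)"
```

```text
LL g mm x,y(down -),into: [-1.4  4.4  2.3] th 0.155 tilt [0.004 0.007] F [-0.2 -0.7 -0.2] w 43.8 t 9.0 j5 -27.0
t 9.0 shift units [0.04 0.18 0.1 ] rot [ 0.008  0.004 -0.001] rows>= 1.0 j [ 33.  14. -39.  22. -27.  25.] w 0.5
```

Call:
{"op": "apply_moves", "data": {
  "plan": [
    [[50,0.04,0.18,0.1,0.008,0,0],[0,0,0,0,0,0,0],[0,0,0,0,0,0,0],[0,0,0,0,0,0,0],[0,0,0,0,0,0,0],[0,0,0,0,0,0,0],[0,0,0,0,0,0,0],[0,0,0,0,0,0,0]]
  ]
}}

```text
time_s: 9.67
tcp_pos: [0.5355, 0.1053, 0.097]
ee_rot: [[0.934, -0.239, 0.266], [-0.242, -0.97, -0.023], [0.263, -0.043, -0.964]]
wrist_force: [2.6, -2.1, -1.7]
gripper_width: 0.183
```

```bash
python3 -c "
from scan import *
wh('LL');go('LL',.0,.158)
R=tg(0,10); print('toolz',R[:,2]*.12)"
```

```text
LL g mm x,y(down -),into: [-0.1  0.4 -1.8] th 0.156 tilt [ 0.008 -0.002] F [ 2.6 -2.1 -1.7] w 15.9 t 9.67 j5 -27.0
t 9.6667 shift units [ 0.02  0.01 -0.07] rot [-0.     0.008 -0.003] rows>= 1.0 j [ 33.  14. -38.  21. -27.  25.] w 0.18
toolz [ 0.03092779 -0.00284405 -0.1159111 ]
```

Call:
{"op": "apply_moves", "data": {
  "plan": [
    [[0,0,0,0,0.026,-0.0024,-0.0966],[0,0,0,0,0.026,-0.0024,-0.0966],[0,0,0,0,0.026,-0.0024,-0.0966],[0,0,0,0,0.026,-0.0024,-0.0966]]
  ]
}}

```text
time_s: 10.0
tcp_pos: [0.5355, 0.1054, 0.0971]
ee_rot: [[0.759, -0.594, 0.267], [-0.611, -0.791, -0.024], [0.225, -0.144, -0.964]]
wrist_force: [1.9, -2.5, -3.3]
gripper_width: 0.192
```

```bash
python3 -c "
from scan import *
wh('LL');go('LL',.0,.85)"
```

```text
LL g mm x,y(down -),into: [-0.2  0.3 -1.9] th 0.569 tilt [ 0.009 -0.   ] F [ 1.9 -2.5 -3.3] w 16.7 t 10.0 j5 -27.0
t 10.0 shift units [ 0.02  0.01 -0.07] rot [ 0.074  0.002 -0.271] rows>= 3.0 j [ 33.  14. -39.  21. -27.   1.] w 0.19
```

Call:
{"op": "apply_moves", "data": {
  "plan": [
    [[0,0,0,0,0.025,-0.0022,-0.092],[0,0,0,0,0.025,-0.0022,-0.092],[0,0,0,0,0.025,-0.0022,-0.092],[0,0,0,0,0,0,0]]
  ]
}}

```text
time_s: 10.33
tcp_pos: [0.5355, 0.1054, 0.0972]
ee_rot: [[0.549, -0.792, 0.267], [-0.818, -0.575, -0.024], [0.173, -0.205, -0.963]]
wrist_force: [0.2, -0.2, -1.3]
gripper_width: 0.195
```

```bash
python3 -c "
from scan import *
wh('LL')"
```

```text
LL g mm x,y(down -),into: [-0.1  0.3 -1.9] th 0.869 tilt [ 0.01 -0.  ] F [ 0.2 -0.2 -1.3] w 16.9 t 10.33 j5 -27.0
```

Call:
{"op": "apply_moves", "data": {
  "plan": [
    [[50,0,0,0,0,0,0],[50,0,0,0,0,0,0],[50,0,0,0,0,0,0],[50,0,0,0,0,0,0],[50,-0.15,0.01,0.58,0,0,0],[50,-0.15,0.01,0.58,0,0,0],[50,-0.15,0.01,0.58,0,0,0],[50,-0.15,0.01,0.58,0,0,0]]
  ]
}}

```text
time_s: 11.0
tcp_pos: [0.5178, 0.1041, 0.1535]
ee_rot: [[0.557, -0.789, 0.258], [-0.812, -0.583, -0.032], [0.176, -0.192, -0.966]]
wrist_force: [0.6, 0.5, 0.1]
gripper_width: 0.495
```

```bash
python3 - <<'E'
from scan import *
from fit import *
import cv2
wh('LL'); go('HR',.05,.045)
s=sense()
for n in ["top","scene"]:
    c=capture(n); P,col,u,v=cloudw(s,c); bars(P,col,B,YAW)
E
```

```text
LL g mm x,y(down -),into: [ -2.2   3.  -60.9] th 0.86 tilt [0.001 0.008] F [0.6 0.5 0.1] w 43.0 t 11.0 j5 -37.0
t 11.0 shift units [ 4.33 -7.34  1.83] rot [-0.203  0.023  0.789] rows>= 8.0 j [ 35.   8. -34.  17. -37. -12.] w 0.49
LL few 33
LR 123 ctr [ 0.5128 -0.0688  0.1259] size [0.016 0.069] th 0.178
HR 135 ctr [ 0.6316 -0.0801  0.1814] size [0.016 0.067] th 0.043
HL 137 ctr [0.6479 0.095  0.1812] size [0.016 0.068] th 0.04
LL 88 ctr [0.5283 0.1058 0.1247] size [0.019 0.068] th 0.85
LR 76 ctr [ 0.5106 -0.0697  0.1242] size [0.02 0.07] th 0.191
HR 88 ctr [ 0.6316 -0.0809  0.1805] size [0.066 0.019] th 0.036
HL 100 ctr [0.6474 0.0941 0.1805] size [0.018 0.066] th 0.024
```

Call:
{"op": "apply_moves", "data": {
  "plan": [
    [[50,0.54,-0.92,0.3,-0.0254,0.003,0.0986],[50,0.54,-0.92,0.25,-0.0254,0.003,0.0986],[50,0.54,-0.92,0.23,-0.0254,0.003,0.0986],[50,0.54,-0.92,0.23,-0.0254,0.003,0.0986],[50,0.54,-0.92,0.23,-0.0254,0.003,0.0986],[50,0.54,-0.92,0.23,-0.0254,0.003,0.0986],[50,0.54,-0.92,0.23,-0.0254,0.003,0.0986],[50,0.54,-0.92,0.2,-0.0254,0.003,0.0986],[50,0,0,0,0,0,0],[50,0,0,0,0,0,0]]
  ]
}}

```text
time_s: 11.93
tcp_pos: [0.627, -0.0844, 0.1962]
ee_rot: [[0.962, -0.108, 0.251], [-0.106, -0.994, -0.023], [0.251, -0.005, -0.968]]
wrist_force: [-1.6, -0.8, -0.9]
gripper_width: 0.502
```

```bash
python3 -c "
from scan import *
wh('HR');go('HR',.0,.045)"
```

```text
HR g mm x,y(down -),into: [  0.8   4.9 -46.5] th 0.017 tilt [-0.008 -0.   ] F [-1.6 -0.8 -0.9] w 43.7 t 11.93 j5 -47.0
t 11.9333 shift units [ 0.47  0.15 -1.8 ] rot [ 0.006 -0.008 -0.027] rows>= 2.0 j [  9.  16. -13.   5. -47.  72.] w 0.5
```

Call:
{"op": "apply_moves", "data": {
  "plan": [
    [[50,0,0.18,0,0.006,-0.008,-0.027],[50,0.12,0,-0.45,0,0,0],[50,0.12,0,-0.45,0,0,0],[50,0.12,0,-0.45,0,0,0],[50,0.1,0,-0.4,0,0,0],[50,0,0,0,0,0,0]]
  ]
}}

```text
time_s: 12.43
tcp_pos: [0.6353, -0.0778, 0.1457]
ee_rot: [[0.958, -0.14, 0.251], [-0.138, -0.99, -0.024], [0.252, -0.011, -0.968]]
wrist_force: [-0.1, -0.6, -1.0]
gripper_width: 0.499
```

```bash
python3 -c "
from scan import *
wh('HR');go('HR',.0,.045)"
```

```text
HR g mm x,y(down -),into: [-4.9 -2.5  4.2] th 0.05 tilt [-0.007  0.001] F [-0.1 -0.6 -1. ] w 43.4 t 12.43 j5 -40.0
t 12.4333 shift units [ 0.15 -0.11  0.21] rot [-0.001 -0.007  0.005] rows>= 1.0 j [  9.  19. -17.   6. -40.  69.] w 0.5
```

Call:
{"op": "apply_moves", "data": {
  "plan": [
    [[50,0.15,-0.11,0.18,0,-0.007,0],[0,0,0,0,0,0,0],[0,0,0,0,0,0,0],[0,0,0,0,0,0,0],[0,0,0,0,0,0,0],[0,0,0,0,0,0,0],[0,0,0,0,0,0,0],[0,0,0,0,0,0,0]]
  ]
}}

```text
time_s: 13.1
tcp_pos: [0.6392, -0.0813, 0.1519]
ee_rot: [[0.956, -0.139, 0.26], [-0.137, -0.99, -0.026], [0.261, -0.011, -0.965]]
wrist_force: [-0.1, 3.8, -0.8]
gripper_width: 0.179
```

```bash
python3 -c "
from scan import *
wh('HR')"
```

```text
HR g mm x,y(down -),into: [ 0.5  0.7 -0.7] th 0.049 tilt [0.002 0.002] F [-0.1  3.8 -0.8] w 15.5 t 13.1 j5 -40.0
```

Call:
{"op": "apply_moves", "data": {
  "plan": [
    [[0,0,0,0,0.026,-0.0024,-0.0966],[0,0,0,0,0.026,-0.0024,-0.0966],[0,0,0,0,0.026,-0.0024,-0.0966],[0,0,0,0,0.026,-0.0024,-0.0966],[0,0,0,0,0.026,-0.0024,-0.0966],[0,0,0,0,0.026,-0.0024,-0.0966],[0,0,0,0,0.026,-0.0024,-0.0966],[0,0,0,0,0.026,-0.0024,-0.0966],[0,0,0,0,0,0,0]]
  ]
}}

```text
time_s: 13.85
tcp_pos: [0.6387, -0.0814, 0.1522]
ee_rot: [[0.537, -0.802, 0.263], [-0.827, -0.561, -0.023], [0.166, -0.205, -0.965]]
wrist_force: [0.1, -1.6, -1.4]
gripper_width: 0.203
```

```bash
python3 -c "
from scan import *
wh('HR')"
```

```text
HR g mm x,y(down -),into: [ 0.1  0.9 -1.1] th 0.886 tilt [ 0.005 -0.001] F [ 0.1 -1.6 -1.4] w 17.7 t 13.85 j5 -40.0
```

Call:
{"op": "apply_moves", "data": {
  "plan": [
    [[50,0,0,0,0,0,0],[50,0,0,0,0,0,0],[50,0,0,0,0,0,0],[50,0,0,0,0,0,0],[50,-0.15,0.01,0.58,0,0,0],[50,-0.15,0.01,0.58,0,0,0],[50,-0.15,0.01,0.58,0,0,0],[50,-0.15,0.01,0.58,0,0,0]]
  ]
}}

```text
time_s: 14.52
tcp_pos: [0.6212, -0.0802, 0.2083]
ee_rot: [[0.546, -0.798, 0.254], [-0.821, -0.57, -0.024], [0.164, -0.195, -0.967]]
wrist_force: [-0.1, 0.3, 0.6]
gripper_width: 0.499
```

```bash
python3 - <<'E'
from scan import *
from fit import *
wh('HR'); go('LR',.05,.175)
s=sense()
for n in ["top","scene"]:
    c=capture(n); P,col,u,v=cloudw(s,c); bars(P,col,B,YAW)
E
```

```text
HR g mm x,y(down -),into: [ -2.2   1.3 -59.8] th 0.876 tilt [-0.004  0.001] F [-0.1  0.3  0.6] w 43.4 t 14.52 j5 -48.0
t 14.5167 shift units [-4.57  0.47 -2.59] rot [-0.179  0.013  0.677] rows>= 6.0 j [  9.  14. -14.   5. -48.  22.] w 0.5
LL few 0
LR 124 ctr [ 0.5122 -0.0689  0.1254] size [0.016 0.069] th 0.176
HR few 0
HL 89 ctr [0.6594 0.0934 0.186 ] size [0.043 0.017] th 0.063
LL 93 ctr [0.5281 0.1053 0.1243] size [0.02  0.068] th 0.85
LR 77 ctr [ 0.5119 -0.071   0.1249] size [0.022 0.069] th 0.181
HR 79 ctr [ 0.6297 -0.0811  0.1801] size [0.023 0.067] th 0.841
HL 98 ctr [0.6479 0.0945 0.1808] size [0.017 0.068] th 0.032
```

Call:
{"op": "apply_moves", "data": {
  "plan": [
    [[50,-0.65,0.07,-0.35,-0.0256,0.0019,0.0967],[50,-0.65,0.07,-0.35,-0.0256,0.0019,0.0967],[50,-0.65,0.07,-0.35,-0.0256,0.0019,0.0967],[50,-0.65,0.07,-0.35,-0.0256,0.0019,0.0967],[50,-0.65,0.07,-0.35,-0.0256,0.0019,0.0967],[50,-0.65,0.07,-0.35,-0.0256,0.0019,0.0967],[50,-0.65,0.07,-0.35,-0.0256,0.0019,0.0967],[50,0,0,0,0,0,0],[50,0,0,0,0,0,0]]
  ]
}}

```text
time_s: 15.37
tcp_pos: [0.5027, -0.0675, 0.1414]
ee_rot: [[0.941, -0.222, 0.256], [-0.225, -0.974, -0.016], [0.253, -0.043, -0.966]]
wrist_force: [0.9, -0.6, 0.9]
gripper_width: 0.5
```

```bash
python3 -c "
from scan import *
wh('LR');go('LR',.0,.175)"
```

```text
LR g mm x,y(down -),into: [ -4.6  -0.3 -49. ] th 0.138 tilt [-0.002 -0.007] F [ 0.9 -0.6  0.9] w 43.5 t 15.37 j5 -34.0
t 15.3667 shift units [ 0.68 -0.09 -1.85] rot [ 0.002 -0.002 -0.037] rows>= 2.0 j [ 13.   7. -35.   8. -34.  57.] w 0.5
```

Call:
{"op": "apply_moves", "data": {
  "plan": [
    [[50,0.15,-0.04,-0.2,0.002,0,-0.037],[50,0.14,-0.02,-0.42,0,0,0],[50,0.14,-0.02,-0.42,0,0,0],[50,0.14,0,-0.42,0,0,0],[50,0.1,0,-0.3,0,0,0],[50,0,0,0,0,0,0]]
  ]
}}

```text
time_s: 15.87
tcp_pos: [0.5268, -0.0687, 0.0975]
ee_rot: [[0.928, -0.265, 0.263], [-0.269, -0.963, -0.023], [0.259, -0.05, -0.965]]
wrist_force: [-0.1, -0.1, -1.4]
gripper_width: 0.497
```

```bash
python3 -c "
from scan import *
wh('LR');go('LR',.0,.175)"
```

```text
LR g mm x,y(down -),into: [ 7.1 -1.5 -0.3] th 0.184 tilt [ 0.005 -0.001] F [-0.1 -0.1 -1.4] w 43.2 t 15.87 j5 -26.0
t 15.8667 shift units [-0.28 -0.03 -0.09] rot [-0.003  0.006  0.008] rows>= 1.0 j [ 13.  12. -37.  10. -26.  53.] w 0.5
```

Call:
{"op": "apply_moves", "data": {
  "plan": [
    [[50,-0.28,-0.04,-0.06,0,0.006,0.008],[0,0,0,0,0,0,0],[0,0,0,0,0,0,0],[0,0,0,0,0,0,0],[0,0,0,0,0,0,0],[0,0,0,0,0,0,0],[0,0,0,0,0,0,0],[0,0,0,0,0,0,0]]
  ]
}}

```text
time_s: 16.53
tcp_pos: [0.5209, -0.0705, 0.0978]
ee_rot: [[0.93, -0.258, 0.26], [-0.262, -0.965, -0.021], [0.256, -0.049, -0.965]]
wrist_force: [1.8, 1.1, -2.8]
gripper_width: 0.185
```

```bash
python3 -c "
from scan import *
wh('LR')"
```

```text
LR g mm x,y(down -),into: [ 1.8  0.9 -2.1] th 0.177 tilt [ 0.002 -0.003] F [ 1.8  1.1 -2.8] w 16.1 t 16.53 j5 -27.0
```

Turn 0.7 rad.

Call:
{"op": "apply_moves", "data": {
  "plan": [
    [[0,0,0,0,0.026,-0.0024,-0.0966],[0,0,0,0,0.026,-0.0024,-0.0966],[0,0,0,0,0.026,-0.0024,-0.0966],[0,0,0,0,0.026,-0.0024,-0.0966],[0,0,0,0,0.026,-0.0024,-0.0966],[0,0,0,0,0.026,-0.0024,-0.0966],[0,0,0,0,0.02,-0.002,-0.0766],[0,0,0,0,0,0,0]]
  ]
}}

```text
time_s: 17.2
tcp_pos: [0.5201, -0.0714, 0.0977]
ee_rot: [[0.538, -0.8, 0.265], [-0.826, -0.563, -0.022], [0.166, -0.207, -0.964]]
wrist_force: [0.6, -1.9, -2.3]
gripper_width: 0.198
```

```bash
python3 -c "
from scan import *
wh('LR')"
```

```text
LR g mm x,y(down -),into: [ 0.9  1.8 -2.2] th 0.885 tilt [ 0.007 -0.002] F [ 0.6 -1.9 -2.3] w 17.2 t 17.2 j5 -26.0
```

Call:
{"op": "apply_moves", "data": {
  "plan": [
    [[50,0,0,0,0,0,0],[50,0,0,0,0,0,0],[50,0,0,0,0,0,0],[50,0,0,0,0,0,0],[50,-0.15,0.01,0.58,0,0,0],[50,-0.15,0.01,0.58,0,0,0],[50,-0.15,0.01,0.58,0,0,0],[50,-0.15,0.01,0.58,0,0,0]]
  ]
}}

```text
time_s: 17.87
tcp_pos: [0.5026, -0.0703, 0.1546]
ee_rot: [[0.546, -0.798, 0.256], [-0.822, -0.57, -0.024], [0.165, -0.198, -0.966]]
wrist_force: [0.5, -0.0, 0.4]
gripper_width: 0.495
```

```bash
python3 - <<'E'
from scan import *
wh('LR'); go('HL',.05,.035)
E
```

```text
LR g mm x,y(down -),into: [ -1.1   2.3 -61.8] th 0.876 tilt [-0.002 -0.   ] F [ 0.5 -0.   0.4] w 43.0 t 17.87 j5 -36.0
t 17.8667 shift units [5.58 6.65 1.79] rot [-0.216  0.018  0.813] rows>= 8.0 j [ 13.   6. -34.   8. -36.  15.] w 0.49
```

Call:
{"op": "apply_moves", "data": {
  "plan": [
    [[50,0.7,0.83,0.3,-0.027,0.002,0.1016],[50,0.7,0.83,0.25,-0.027,0.002,0.1016],[50,0.7,0.83,0.23,-0.027,0.002,0.1016],[50,0.7,0.83,0.23,-0.027,0.002,0.1016],[50,0.7,0.83,0.23,-0.027,0.002,0.1016],[50,0.7,0.83,0.23,-0.027,0.002,0.1016],[50,0.7,0.83,0.23,-0.027,0.002,0.1016],[50,0.7,0.83,0.2,-0.027,0.002,0.1016],[50,0,0,0,0,0,0],[50,0,0,0,0,0,0]]
  ]
}}

```text
time_s: 18.7
tcp_pos: [0.6478, 0.1052, 0.2102]
ee_rot: [[0.96, -0.079, 0.267], [-0.077, -0.997, -0.017], [0.267, -0.004, -0.964]]
wrist_force: [-1.0, 0.8, -0.5]
gripper_width: 0.501
```

```bash
python3 -c "
from scan import *
wh('HL');go('HL',.0,.035)"
```

```text
HL g mm x,y(down -),into: [  7.1  -9.5 -59.2] th -0.011 tilt [ 0.009 -0.008] F [-1.   0.8 -0.5] w 43.6 t 18.7 j5 -48.0
t 18.7 shift units [ 0.29 -0.42 -2.37] rot [ 0.006  0.009 -0.046] rows>= 3.0 j [ 27.  17. -12.  11. -48.  52.] w 0.5
```

Call:
{"op": "apply_moves", "data": {
  "plan": [
    [[50,-0.26,-0.37,-0.1,0.006,0.009,-0.046],[50,0.13,-0.01,-0.45,0,0,0],[50,0.13,-0.01,-0.45,0,0,0],[50,0.13,-0.01,-0.45,0,0,0],[50,0.13,-0.01,-0.45,0,0,0],[50,0.05,0,-0.3,0,0,0],[50,0,0,0,0,0,0]]
  ]
}}

```text
time_s: 19.28
tcp_pos: [0.6522, 0.0914, 0.1509]
ee_rot: [[0.958, -0.132, 0.254], [-0.13, -0.991, -0.024], [0.255, -0.01, -0.967]]
wrist_force: [-0.3, -0.3, 0.5]
gripper_width: 0.5
```

```bash
python3 -c "
from scan import *
wh('HL');go('HL',.0,.035)"
```

```text
HL g mm x,y(down -),into: [-2.3  3.5 -0.5] th 0.042 tilt [-0.004  0.001] F [-0.3 -0.3  0.5] w 43.5 t 19.28 j5 -42.0
t 19.2833 shift units [0.11 0.13 0.01] rot [-0.001 -0.004  0.007] rows>= 1.0 j [ 26.  21. -16.  11. -42.  49.] w 0.5
```

Call:
{"op": "apply_moves", "data": {
  "plan": [
    [[50,0.11,0.13,0.02,0,-0.004,0.007],[0,0,0,0,0,0,0],[0,0,0,0,0,0,0],[0,0,0,0,0,0,0],[0,0,0,0,0,0,0],[0,0,0,0,0,0,0],[0,0,0,0,0,0,0],[0,0,0,0,0,0,0]]
  ]
}}

```text
time_s: 19.95
tcp_pos: [0.6554, 0.0941, 0.1534]
ee_rot: [[0.957, -0.125, 0.26], [-0.123, -0.992, -0.022], [0.261, -0.011, -0.965]]
wrist_force: [0.5, 0.2, -2.6]
gripper_width: 0.185
```

```bash
python3 -c "
from scan import *
wh('HL')"
```

```text
HL g mm x,y(down -),into: [ 0.9  0.7 -2.2] th 0.035 tilt [ 0.003 -0.001] F [ 0.5  0.2 -2.6] w 16.1 t 19.95 j5 -41.0
```

Call:
{"op": "apply_moves", "data": {
  "plan": [
    [[0,0,0,0,0.026,-0.0024,-0.0966],[0,0,0,0,0.026,-0.0024,-0.0966],[0,0,0,0,0.026,-0.0024,-0.0966],[0,0,0,0,0.026,-0.0024,-0.0966],[0,0,0,0,0.026,-0.0024,-0.0966],[0,0,0,0,0.026,-0.0024,-0.0966],[0,0,0,0,0.026,-0.0024,-0.0966],[0,0,0,0,0.026,-0.0024,-0.0966],[0,0,0,0,0,0,0]]
  ]
}}

```text
time_s: 20.7
tcp_pos: [0.6551, 0.0936, 0.1534]
ee_rot: [[0.549, -0.793, 0.265], [-0.819, -0.574, -0.021], [0.168, -0.205, -0.964]]
wrist_force: [-0.3, -1.7, -1.2]
gripper_width: 0.198
```

```bash
python3 -c "
from scan import *
wh('HL')"
```

```text
HL g mm x,y(down -),into: [ 0.6  1.2 -2.2] th 0.871 tilt [ 0.007 -0.004] F [-0.3 -1.7 -1.2] w 17.2 t 20.7 j5 -41.0
```

Call:
{"op": "apply_moves", "data": {
  "plan": [
    [[50,0,0,0,0,0,0],[50,0,0,0,0,0,0],[50,0,0,0,0,0,0],[50,0,0,0,0,0,0],[50,-0.15,0.01,0.58,0,0,0],[50,-0.15,0.01,0.58,0,0,0],[50,-0.15,0.01,0.58,0,0,0],[50,-0.15,0.01,0.58,0,0,0]]
  ]
}}

```text
time_s: 21.37
tcp_pos: [0.6378, 0.0946, 0.209]
ee_rot: [[0.558, -0.789, 0.257], [-0.813, -0.582, -0.023], [0.168, -0.196, -0.966]]
wrist_force: [1.1, 0.6, -0.0]
gripper_width: 0.497
```

```bash
python3 - <<'E'
from scan import *
from fit import *
wh('HL'); go('LL',.05,.855)
s=sense()
for n in ["top","scene","wrist"]:
    c=capture(n); P,col,u,v=cloudw(s,c); print(n);bars(P,col,B,YAW)
    cv2.imwrite(f"pics/{n}5.png",c["pixels"][:,:,::-1])
E
```

```text
HL g mm x,y(down -),into: [ -1.5   1.7 -60.4] th 0.861 tilt [-0.001 -0.   ] F [ 1.1  0.6 -0. ] w 43.2 t 21.37 j5 -49.0
t 21.3667 shift units [-4.59  0.49 -2.62] rot [-0.002 -0.001  0.005] rows>= 5.0 j [ 27.  16. -13.  10. -49.   3.] w 0.5
top
LL 114 ctr [0.5288 0.1062 0.1254] size [0.017 0.066] th 0.855
LR 129 ctr [ 0.5126 -0.0696  0.1251] size [0.017 0.068] th 0.865
HR 137 ctr [ 0.6313 -0.0802  0.1811] size [0.016 0.068] th 0.863
HL few 11
scene
LL 93 ctr [0.528  0.1056 0.1244] size [0.02  0.067] th 0.883
LR few 0
HR 87 ctr [ 0.6308 -0.08    0.1802] size [0.022 0.067] th 0.884
HL 88 ctr [0.6469 0.095  0.1795] size [0.019 0.067] th 0.773
wrist
LL few 0
LR few 0
HR 1685 ctr [ 0.617  -0.0622  0.1723] size [0.018 0.026] th 0.871
HL 2505 ctr [0.6446 0.0945 0.1781] size [0.016 0.069] th 0.848
```

View pics/wrist5.png

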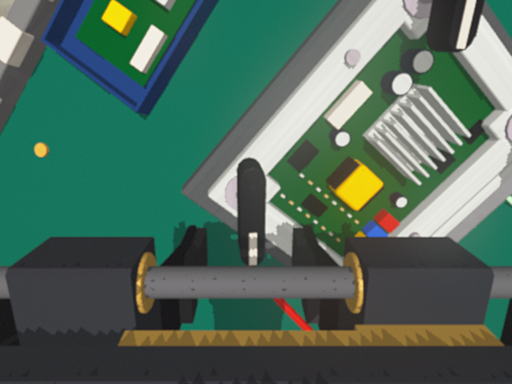

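Call:
{"op": "apply_moves", "data": {
  "plan": [
    [[50,-0.75,0.08,-0.4,0,0,0],[50,-0.75,0.08,-0.42,0,0,0],[50,-0.75,0.08,-0.43,0,0,0],[50,-0.75,0.08,-0.43,0,0,0],[50,-0.75,0.08,-0.43,0,0,0],[50,-0.7,0.08,-0.43,0,0,0],[50,0,0,0,0,0,0],[50,0,0,0,0,0,0]]
  ]
}}

```text
time_s: 22.18
tcp_pos: [0.5198, 0.1048, 0.1346]
ee_rot: [[0.559, -0.791, 0.249], [-0.812, -0.583, -0.027], [0.166, -0.187, -0.968]]
wrist_force: [1.0, 1.1, 1.0]
gripper_width: 0.5
```

```bash
python3 -c "
from scan import *
wh('LL');go('LL',.0,.855)"
```

```text
LL g mm x,y(down -),into: [ -5.    2.2 -42.1] th 0.859 tilt [-0.009  0.004] F [1.  1.1 1. ] w 43.5 t 22.18 j5 -35.0
t 22.1833 shift units [ 0.64  0.03 -1.57] rot [ 0.002 -0.009  0.005] rows>= 2.0 j [ 34.  10. -35.  17. -35. -12.] w 0.5
```

Call:
{"op": "apply_moves", "data": {
  "plan": [
    [[50,0.16,0.03,-0.1,0.002,-0.009,0.005],[50,0.11,0,-0.42,0,0,0],[50,0.11,0,-0.42,0,0,0],[50,0.11,0,-0.42,0,0,0],[50,0.03,0,-0.15,0,0,0],[50,0,0,0,0,0,0]]
  ]
}}

```text
time_s: 22.68
tcp_pos: [0.5408, 0.108, 0.0965]
ee_rot: [[0.562, -0.783, 0.266], [-0.809, -0.587, -0.019], [0.171, -0.204, -0.964]]
wrist_force: [-0.0, -0.7, -0.5]
gripper_width: 0.501
```

```bash
python3 -c "
from scan import *
wh('LL');go('LL',.0,.855)"
```

```text
LL g mm x,y(down -),into: [ 4.6 -2.6  0. ] th 0.855 tilt [ 0.008 -0.005] F [-0.  -0.7 -0.5] w 43.6 t 22.68 j5 -27.0
t 22.6833 shift units [-0.2  -0.09 -0.05] rot [-0.004  0.008 -0.001] rows>= 1.0 j [ 33.  14. -38.  21. -27. -14.] w 0.5
```

Call:
{"op": "apply_moves", "data": {
  "plan": [
    [[50,-0.2,-0.09,-0.02,-0.004,0.008,0],[0,0,0,0,0,0,0],[0,0,0,0,0,0,0],[0,0,0,0,0,0,0],[0,0,0,0,0,0,0],[0,0,0,0,0,0,0],[0,0,0,0,0,0,0],[0,0,0,0,0,0,0]]
  ]
}}

```text
time_s: 23.35
tcp_pos: [0.5357, 0.1046, 0.0973]
ee_rot: [[0.561, -0.786, 0.258], [-0.81, -0.586, -0.024], [0.17, -0.195, -0.966]]
wrist_force: [1.9, -1.5, -4.2]
gripper_width: 0.201
```

```bash
python3 -c "
from scan import *
wh('LL')"
```

```text
LL g mm x,y(down -),into: [ 0.4  1.  -2. ] th 0.856 tilt [0. 0.] F [ 1.9 -1.5 -4.2] w 17.5 t 23.35 j5 -28.0
```

Call:
{"op": "apply_moves", "data": {
  "plan": [
    [[0,0,0,0,0.026,-0.0024,-0.0966],[0,0,0,0,0.026,-0.0024,-0.0966],[0,0,0,0,0.026,-0.0024,-0.0966],[0,0,0,0,0.026,-0.0024,-0.0966],[0,0,0,0,0.026,-0.0024,-0.0966],[0,0,0,0,0.026,-0.0024,-0.0966],[0,0,0,0,0.02,-0.0018,-0.075],[0,0,0,0,0,0,0]]
  ]
}}

```text
time_s: 24.02
tcp_pos: [0.5353, 0.1047, 0.0972]
ee_rot: [[-0.08, -0.962, 0.261], [-0.997, 0.077, -0.021], [0.0, -0.261, -0.965]]
wrist_force: [-0.3, -1.5, -2.6]
gripper_width: 0.205
```

```bash
python3 -c "
from scan import *
wh('LL');print(sense()['moment'])"
```

```text
LL g mm x,y(down -),into: [-0.   1.1 -2. ] th 1.56 tilt [ 0.003 -0.003] F [-0.3 -1.5 -2.6] w 17.9 t 24.02 j5 -27.0
[-0.01992463  0.09981317  0.04714279]
```

Call:
{"op": "apply_moves", "data": {
  "plan": [
    [[0,0,0,0,0.01,-0.001,-0.04],[0,0,0,0,0.01,-0.001,-0.04],[50,0,0,0,0,0,0],[50,0,0,0,0,0,0],[50,0,0,0,0,0,0],[50,0,0,0,0,0,0],[50,-0.15,0.01,0.58,0,0,0],[50,-0.15,0.01,0.58,0,0,0],[50,-0.15,0.01,0.58,0,0,0],[50,-0.15,0.01,0.58,0,0,0]]
  ]
}}

```text
time_s: 24.85
tcp_pos: [0.5193, 0.1056, 0.1546]
ee_rot: [[-0.146, -0.955, 0.256], [-0.989, 0.145, -0.025], [-0.013, -0.257, -0.966]]
wrist_force: [0.8, 0.3, -0.1]
gripper_width: 0.498
```

```bash
python3 - <<'E'
from scan import *
from fit import *
wh('LL'); go('HR',.05,.863)
s=sense()
for n in ["top","scene"]:
    c=capture(n); P,col,u,v=cloudw(s,c); print(n);bars(P,col,B,YAW)
E
```

```text
LL g mm x,y(down -),into: [ -0.5   1.6 -61.5] th 1.627 tilt [-0.001  0.001] F [ 0.8  0.3 -0.1] w 43.3 t 24.85 j5 -37.0
t 24.85 shift units [ 4.27 -7.4   1.79] rot [-0.195  0.017  0.739] rows>= 8.0 j [ 35.   8. -34.  16. -37. -55.] w 0.5
top
LL few 12
LR 129 ctr [ 0.5131 -0.0692  0.1258] size [0.017 0.068] th 0.858
HR 139 ctr [ 0.6316 -0.0803  0.181 ] size [0.017 0.068] th 0.867
HL 135 ctr [0.6481 0.0945 0.1806] size [0.016 0.068] th 0.845
scene
LL 77 ctr [0.528  0.1071 0.1247] size [0.064 0.021] th -1.542
LR few 34
HR 89 ctr [ 0.6311 -0.0798  0.1804] size [0.023 0.066] th 0.859
HL 108 ctr [0.6461 0.0939 0.1796] size [0.019 0.067] th 0.837
```

Call:
{"op": "apply_moves", "data": {
  "plan": [
    [[50,0.53,-0.92,0.3,-0.0244,0.002,0.0924],[50,0.53,-0.92,0.25,-0.0244,0.002,0.0924],[50,0.53,-0.92,0.23,-0.0244,0.002,0.0924],[50,0.53,-0.92,0.23,-0.0244,0.002,0.0924],[50,0.53,-0.92,0.23,-0.0244,0.002,0.0924],[50,0.53,-0.92,0.23,-0.0244,0.002,0.0924],[50,0.53,-0.92,0.23,-0.0244,0.002,0.0924],[50,0.53,-0.92,0.2,-0.0244,0.002,0.0924],[50,0,0,0,0,0,0],[50,0,0,0,0,0,0]]
  ]
}}

```text
time_s: 25.78
tcp_pos: [0.6304, -0.0862, 0.1994]
ee_rot: [[0.592, -0.764, 0.255], [-0.787, -0.617, -0.018], [0.171, -0.19, -0.967]]
wrist_force: [-0.0, 0.9, -0.4]
gripper_width: 0.501
```

```bash
python3 -c "
from scan import *
wh('HR');go('HR',.0,.863)"
```

```text
HR g mm x,y(down -),into: [  4.9   6.6 -48.7] th 0.818 tilt [-0.003 -0.005] F [-0.   0.9 -0.4] w 43.6 t 25.78 j5 -47.0
t 25.7833 shift units [ 0.34  0.23 -1.93] rot [ 0.006 -0.003 -0.045] rows>= 2.0 j [  8.  16. -13.   4. -47.  27.] w 0.5
```

Call:
{"op": "apply_moves", "data": {
  "plan": [
    [[50,-0.15,0.22,-0.1,0.006,-0.003,-0.045],[50,0.12,0,-0.45,0,0,0],[50,0.12,0,-0.45,0,0,0],[50,0.12,0,-0.45,0,0,0],[50,0.08,0,-0.3,0,0,0],[50,0,0,0,0,0,0]]
  ]
}}

```text
time_s: 26.28
tcp_pos: [0.6348, -0.0783, 0.1494]
ee_rot: [[0.552, -0.795, 0.252], [-0.817, -0.576, -0.024], [0.164, -0.193, -0.967]]
wrist_force: [-0.2, -0.4, -0.2]
gripper_width: 0.501
```

```bash
python3 -c "
from scan import *
wh('HR');go('HR',.0,.863)"
```

```text
HR g mm x,y(down -),into: [-4.4 -1.9  0.5] th 0.868 tilt [-0.006  0.001] F [-0.2 -0.4 -0.2] w 43.6 t 26.28 j5 -41.0
t 26.2833 shift units [ 0.16 -0.09  0.07] rot [-0.001 -0.006  0.006] rows>= 1.0 j [  9.  19. -17.   6. -41.  22.] w 0.5
```

Call:
{"op": "apply_moves", "data": {
  "plan": [
    [[50,0.16,-0.09,0.05,0,-0.006,0],[0,0,0,0,0,0,0],[0,0,0,0,0,0,0],[0,0,0,0,0,0,0],[0,0,0,0,0,0,0],[0,0,0,0,0,0,0],[0,0,0,0,0,0,0],[0,0,0,0,0,0,0]]
  ]
}}

```text
time_s: 26.95
tcp_pos: [0.638, -0.0804, 0.1515]
ee_rot: [[0.551, -0.794, 0.258], [-0.817, -0.575, -0.024], [0.168, -0.197, -0.966]]
wrist_force: [-0.7, -0.4, -2.0]
gripper_width: 0.2
```

```bash
python3 -c "
from scan import *
wh('HR')"
```

```text
HR g mm x,y(down -),into: [-0.8 -0.1 -0.7] th 0.869 tilt [0.    0.001] F [-0.7 -0.4 -2. ] w 17.4 t 26.95 j5 -40.0
```

Call:
{"op": "apply_moves", "data": {
  "plan": [
    [[0,0,0,0,0.026,-0.0024,-0.0966],[0,0,0,0,0.026,-0.0024,-0.0966],[0,0,0,0,0.026,-0.0024,-0.0966],[0,0,0,0,0.026,-0.0024,-0.0966],[0,0,0,0,0.026,-0.0024,-0.0966],[0,0,0,0,0.026,-0.0024,-0.0966],[0,0,0,0,0.02,-0.0018,-0.075],[0,0,0,0,0.01,-0.001,-0.04],[0,0,0,0,0.006,0,-0.025]]
  ]
}}

```text
time_s: 27.7
tcp_pos: [0.6386, -0.08, 0.1519]
ee_rot: [[-0.161, -0.951, 0.263], [-0.987, 0.161, -0.024], [-0.019, -0.263, -0.964]]
wrist_force: [-1.4, 0.1, -1.6]
gripper_width: 0.212
```

```bash
python3 -c "
from scan import *
wh('HR');print(sense()['moment'])"
```

```text
HR g mm x,y(down -),into: [-0.2 -0.5 -0.9] th 1.644 tilt [0.005 0.   ] F [-1.4  0.1 -1.6] w 18.4 t 27.7 j5 -40.0
[0.15746952 0.5158053  0.7816246 ]
```

Call:
{"op": "apply_moves", "data": {
  "plan": [
    [[50,0,0,0,0,0,0],[50,0,0,0,0,0,0],[50,0,0,0,0,0,0],[50,0,0,0,0,0,0],[50,-0.15,0.01,0.58,0,0,0],[50,-0.15,0.01,0.58,0,0,0],[50,-0.15,0.01,0.58,0,0,0],[50,-0.15,0.01,0.58,0,0,0]]
  ]
}}

```text
time_s: 28.37
tcp_pos: [0.6222, -0.0786, 0.2084]
ee_rot: [[-0.161, -0.953, 0.257], [-0.987, 0.16, -0.024], [-0.018, -0.257, -0.966]]
wrist_force: [1.1, -0.5, -0.3]
gripper_width: 0.5
```

```bash
python3 - <<'E'
from scan import *
from fit import *
wh('HR'); go('LR',.05,.861)
s=sense()
for n in ["top","scene"]:
    c=capture(n); P,col,u,v=cloudw(s,c); print(n);bars(P,col,B,YAW)
E
```

```text
HR g mm x,y(down -),into: [ -1.4  -0.5 -59.7] th 1.643 tilt [-0.001  0.001] F [ 1.1 -0.5 -0.3] w 43.5 t 28.37 j5 -48.0
t 28.3667 shift units [-4.61  0.41 -2.59] rot [-0.201  0.018  0.755] rows>= 7.0 j [ 10.  14. -14.   5. -48. -22.] w 0.5
top
LL few 0
LR 108 ctr [ 0.5104 -0.0662  0.1243] size [0.017 0.061] th 0.916
HR few 0
HL 110 ctr [0.649  0.0933 0.1814] size [0.016 0.064] th 0.912
scene
LL 87 ctr [0.5277 0.1046 0.1245] size [0.019 0.069] th -1.55
LR 75 ctr [ 0.5123 -0.0688  0.1244] size [0.023 0.068] th 0.859
HR 77 ctr [ 0.6305 -0.0809  0.1808] size [0.07  0.018] th -1.547
HL 105 ctr [0.6468 0.0946 0.18  ] size [0.021 0.068] th 0.864
```

HR is home (fit 1.59). Next LR.

Call:
{"op": "apply_moves", "data": {
  "plan": [
    [[50,-0.6,0.05,-0.3,-0.0251,0.002,0.0944],[50,-0.6,0.05,-0.32,-0.0251,0.002,0.0944],[50,-0.6,0.05,-0.32,-0.0251,0.002,0.0944],[50,-0.6,0.05,-0.32,-0.0251,0.002,0.0944],[50,-0.6,0.05,-0.32,-0.0251,0.002,0.0944],[50,-0.55,0.05,-0.32,-0.0251,0.002,0.0944],[50,-0.5,0.05,-0.32,-0.0251,0.002,0.0944],[50,-0.45,0.05,-0.3,-0.0251,0.002,0.0944],[50,0,0,0,0,0,0],[50,0,0,0,0,0,0]]
  ]
}}

```text
time_s: 29.3
tcp_pos: [0.5052, -0.068, 0.1391]
ee_rot: [[0.587, -0.768, 0.258], [-0.792, -0.61, -0.013], [0.168, -0.196, -0.966]]
wrist_force: [0.6, -0.2, 0.3]
gripper_width: 0.498
```

```bash
python3 -c "
from scan import *
wh('LR');go('LR',.0,.861)"
```

```text
LR g mm x,y(down -),into: [ -2.8   0.  -46.2] th 0.826 tilt [-0.001 -0.01 ] F [ 0.6 -0.2  0.3] w 43.3 t 29.3 j5 -34.0
t 29.3 shift units [ 0.58 -0.06 -1.76] rot [-0.001 -0.001 -0.037] rows>= 2.0 j [ 13.   7. -35.   7. -34.  19.] w 0.5
```

Call:
{"op": "apply_moves", "data": {
  "plan": [
    [[50,0.05,-0.03,-0.1,0,0,-0.037],[50,0.12,-0.01,-0.43,0,0,0],[50,0.12,-0.01,-0.43,0,0,0],[50,0.12,0,-0.43,0,0,0],[50,0.06,0,-0.3,0,0,0],[50,0,0,0,0,0,0]]
  ]
}}

```text
time_s: 29.8
tcp_pos: [0.5247, -0.0684, 0.0979]
ee_rot: [[0.544, -0.796, 0.265], [-0.822, -0.569, -0.022], [0.169, -0.206, -0.964]]
wrist_force: [0.2, -0.8, 0.1]
gripper_width: 0.497
```

```bash
python3 -c "
from scan import *
wh('LR');go('LR',.0,.861)"
```

```text
LR g mm x,y(down -),into: [ 5.1 -1.5 -1.2] th 0.877 tilt [ 0.008 -0.002] F [ 0.2 -0.8  0.1] w 43.2 t 29.8 j5 -26.0
t 29.8 shift units [-0.2  -0.05 -0.1 ] rot [-0.006  0.008  0.015] rows>= 1.0 j [ 13.  12. -37.  11. -26.  13.] w 0.5
```

Call:
{"op": "apply_moves", "data": {
  "plan": [
    [[50,-0.2,-0.05,-0.06,-0.006,0.008,0.015],[0,0,0,0,0,0,0],[0,0,0,0,0,0,0],[0,0,0,0,0,0,0],[0,0,0,0,0,0,0],[0,0,0,0,0,0,0],[0,0,0,0,0,0,0],[0,0,0,0,0,0,0]]
  ]
}}

```text
time_s: 30.47
tcp_pos: [0.5195, -0.0709, 0.0975]
ee_rot: [[0.556, -0.79, 0.258], [-0.814, -0.58, -0.025], [0.169, -0.196, -0.966]]
wrist_force: [-0.0, -0.4, -2.8]
gripper_width: 0.201
```

```bash
python3 -c "
from scan import *
wh('LR')"
```

```text
LR g mm x,y(down -),into: [ 0.4  1.3 -2.2] th 0.863 tilt [-0.     0.001] F [-0.  -0.4 -2.8] w 17.5 t 30.47 j5 -27.0
```

Call:
{"op": "apply_moves", "data": {
  "plan": [
    [[0,0,0,0,0.026,-0.0024,-0.0966],[0,0,0,0,0.026,-0.0024,-0.0966],[0,0,0,0,0.026,-0.0024,-0.0966],[0,0,0,0,0.026,-0.0024,-0.0966],[0,0,0,0,0.026,-0.0024,-0.0966],[0,0,0,0,0.026,-0.0024,-0.0966],[0,0,0,0,0.02,-0.0018,-0.075],[0,0,0,0,0.01,-0.001,-0.04],[0,0,0,0,0.006,0,-0.025]]
  ]
}}

```text
time_s: 31.22
tcp_pos: [0.5189, -0.0707, 0.0974]
ee_rot: [[-0.155, -0.953, 0.26], [-0.988, 0.154, -0.024], [-0.017, -0.26, -0.965]]
wrist_force: [-0.7, -1.5, -2.7]
gripper_width: 0.203
```

```bash
python3 -c "
from scan import *
wh('LR');print(sense()['moment'])"
```

```text
LR g mm x,y(down -),into: [-0.2  1.2 -2.3] th 1.637 tilt [0.002 0.   ] F [-0.7 -1.5 -2.7] w 17.7 t 31.22 j5 -26.0
[0.02067824 0.29518626 0.73402382]
```

Call:
{"op": "apply_moves", "data": {
  "plan": [
    [[50,0,0,0,0,0,0],[50,0,0,0,0,0,0],[50,0,0,0,0,0,0],[50,0,0,0,0,0,0],[50,-0.15,0.01,0.58,0,0,0],[50,-0.15,0.01,0.58,0,0,0],[50,-0.15,0.01,0.58,0,0,0],[50,-0.15,0.01,0.58,0,0,0]]
  ]
}}

```text
time_s: 31.88
tcp_pos: [0.5019, -0.0694, 0.1547]
ee_rot: [[-0.154, -0.955, 0.253], [-0.988, 0.153, -0.025], [-0.015, -0.254, -0.967]]
wrist_force: [0.2, 0.2, -0.5]
gripper_width: 0.493
```

```bash
python3 - <<'E'
from scan import *
wh('LR'); go('HL',.05,.848)
E
```

```text
LR g mm x,y(down -),into: [ -1.7   1.4 -62.1] th 1.636 tilt [-0.005  0.001] F [ 0.2  0.2 -0.5] w 42.9 t 31.88 j5 -36.0
t 31.8833 shift units [5.61 6.61 1.78] rot [-0.2    0.015  0.762] rows>= 7.0 j [ 14.   6. -34.   8. -36. -29.] w 0.49
```

Call:
{"op": "apply_moves", "data": {
  "plan": [
    [[50,0.68,0.79,0.3,-0.025,0.002,0.0952],[50,0.68,0.79,0.25,-0.025,0.002,0.0952],[50,0.68,0.79,0.23,-0.025,0.002,0.0952],[50,0.68,0.79,0.23,-0.025,0.002,0.0952],[50,0.68,0.79,0.23,-0.025,0.002,0.0952],[50,0.68,0.79,0.23,-0.025,0.002,0.0952],[50,0.68,0.79,0.23,-0.025,0.002,0.0952],[50,0.6,0.7,0.1,-0.025,0.002,0.0952],[50,0,0,0,0,0,0],[50,0,0,0,0,0,0]]
  ]
}}

```text
time_s: 32.72
tcp_pos: [0.6416, 0.0956, 0.2082]
ee_rot: [[0.597, -0.757, 0.265], [-0.783, -0.622, -0.016], [0.177, -0.198, -0.964]]
wrist_force: [-0.1, -0.7, 0.4]
gripper_width: 0.499
```

```bash
python3 -c "
from scan import *
wh('HL');go('HL',.0,.848)"
```

```text
HL g mm x,y(down -),into: [  1.6   0.6 -58.7] th 0.811 tilt [ 0.007 -0.008] F [-0.1 -0.7  0.4] w 43.4 t 32.72 j5 -48.0
t 32.7167 shift units [ 0.54 -0.04 -2.29] rot [ 0.003  0.007 -0.038] rows>= 3.0 j [ 26.  16. -13.  10. -48.   6.] w 0.5
```

Call:
{"op": "apply_moves", "data": {
  "plan": [
    [[50,-0.02,-0.01,-0.15,0.003,0.007,-0.038],[50,0.12,-0.01,-0.45,0,0,0],[50,0.12,-0.01,-0.45,0,0,0],[50,0.12,-0.01,-0.45,0,0,0],[50,0.12,-0.01,-0.45,0,0,0],[50,0.06,0,-0.25,0,0,0],[50,0,0,0,0,0,0]]
  ]
}}

```text
time_s: 33.3
tcp_pos: [0.6515, 0.0913, 0.151]
ee_rot: [[0.56, -0.788, 0.256], [-0.812, -0.584, -0.024], [0.168, -0.194, -0.966]]
wrist_force: [-0.2, -0.4, -0.1]
gripper_width: 0.501
```

```bash
python3 -c "
from scan import *
wh('HL');go('HL',.0,.848)"
```

```text
HL g mm x,y(down -),into: [-3.   3.7 -0.8] th 0.859 tilt [-0.002  0.   ] F [-0.2 -0.4 -0.1] w 43.6 t 33.3 j5 -41.0
t 33.3 shift units [0.14 0.14 0.  ] rot [-0.003 -0.002  0.01 ] rows>= 1.0 j [ 26.  20. -16.  12. -41.   2.] w 0.5
```

Call:
{"op": "apply_moves", "data": {
  "plan": [
    [[50,0.14,0.14,0,-0.003,-0.002,0.01],[0,0,0,0,0,0,0],[0,0,0,0,0,0,0],[0,0,0,0,0,0,0],[0,0,0,0,0,0,0],[0,0,0,0,0,0,0],[0,0,0,0,0,0,0],[0,0,0,0,0,0,0]]
  ]
}}

```text
time_s: 33.97
tcp_pos: [0.6545, 0.094, 0.1534]
ee_rot: [[0.566, -0.783, 0.259], [-0.806, -0.591, -0.024], [0.172, -0.196, -0.965]]
wrist_force: [-0.7, 0.1, -1.1]
gripper_width: 0.204
```

```bash
python3 -c "
from scan import *
wh('HL')"
```

```text
HL g mm x,y(down -),into: [ 0.1  0.8 -2.4] th 0.85 tilt [ 0.002 -0.   ] F [-0.7  0.1 -1.1] w 17.7 t 33.97 j5 -41.0
```

Call:
{"op": "apply_moves", "data": {
  "plan": [
    [[0,0,0,0,0.026,-0.0024,-0.0966],[0,0,0,0,0.026,-0.0024,-0.0966],[0,0,0,0,0.026,-0.0024,-0.0966],[0,0,0,0,0.026,-0.0024,-0.0966],[0,0,0,0,0.026,-0.0024,-0.0966],[0,0,0,0,0.026,-0.0024,-0.0966],[0,0,0,0,0.02,-0.0018,-0.075],[0,0,0,0,0.01,-0.001,-0.04],[0,0,0,0,0.006,0,-0.025]]
  ]
}}

```text
time_s: 34.72
tcp_pos: [0.6544, 0.0939, 0.1536]
ee_rot: [[-0.142, -0.954, 0.262], [-0.99, 0.141, -0.024], [-0.014, -0.263, -0.965]]
wrist_force: [-0.6, -1.2, -1.1]
gripper_width: 0.207
```

```bash
python3 -c "
from scan import *
wh('HL');print(sense()['moment'])"
```

```text
HL g mm x,y(down -),into: [-0.   0.8 -2.6] th 1.624 tilt [ 0.005 -0.   ] F [-0.6 -1.2 -1.1] w 18.0 t 34.72 j5 -41.0
[-0.02478241  0.42279323  0.4477844 ]
```

Home against its stop. Release, retract well clear, and check all four.

Call:
{"op": "apply_moves", "data": {
  "plan": [
    [[60,0,0,0,0,0,0],[60,0,0,0,0,0,0],[60,0,0,0,0,0,0],[60,0,0,0,0,0,0],[60,-0.15,0.01,0.58,0,0,0],[60,-0.15,0.01,0.58,0,0,0],[60,-0.15,0.01,0.58,0,0,0],[60,-0.15,0.01,0.7,0,0,0],[60,-0.3,0,0.9,0,0,0],[60,-0.5,0,0.9,0,0,0],[60,-0.7,0,0.9,0,0,0],[60,-0.7,0,0.9,0,0,0]]
  ]
}}

```text
time_s: 35.72
tcp_pos: [0.5813, 0.0946, 0.3032]
ee_rot: [[-0.141, -0.958, 0.251], [-0.99, 0.139, -0.029], [-0.008, -0.253, -0.968]]
wrist_force: [-0.1, 0.5, -0.4]
gripper_width: 0.599
```

Call:
{"op": "apply_moves", "data": {
  "plan": [
    [[60,-0.9,-0.3,0.5,-0.02,0.002,0.09],[60,-0.9,-0.3,0.5,-0.02,0.002,0.09],[60,-0.9,-0.3,0.5,-0.02,0.002,0.09],[60,-0.9,-0.3,0.5,-0.02,0.002,0.09],[60,-0.9,-0.3,0.2,-0.02,0.002,0.09],[60,-0.9,-0.3,0,-0.02,0.002,0.09],[60,0,0,0,0,0,0],[60,0,0,0,0,0,0],[60,0,0,0,0,0,0]]
  ]
}}

```text
time_s: 36.47
tcp_pos: [0.4402, 0.0486, 0.3716]
ee_rot: [[0.414, -0.87, 0.267], [-0.904, -0.428, 0.006], [0.109, -0.244, -0.964]]
wrist_force: [0.1, 0.7, 0.2]
gripper_width: 0.601
```

```bash
python3 - <<'E'
from scan import *
from fit import *
for n in ["wrist","top","scene"]:
    s=sense();c=capture(n); P,col,u,v=cloudw(s,c); print(n);bars(P,col,B,YAW)
    cv2.imwrite(f"pics/{n}9.png",c["pixels"][:,:,::-1])
    if n=="top":
        for l in ["bottle_a","brush","swab","scanner","pad_box"]:
            for d in recognise(l,c)[:2]: print(l,round(d["score"],2),(c["R"].T@(np.array(d["at"])-c["t"])).round(3))
print(s["time_s"],s["tcp_pos"],s["wrist_force"],s["joint_velocities"].round(2))
E
```

```text
wrist
LL 629 ctr [0.5268 0.1068 0.1251] size [0.016 0.069] th 1.569
LR 877 ctr [ 0.5108 -0.0681  0.125 ] size [0.017 0.069] th -1.566
HR 445 ctr [ 0.6313 -0.0611  0.181 ] size [0.033 0.016] th -1.437
HL 792 ctr [0.6458 0.096  0.181 ] size [0.069 0.016] th -1.568
top
LL few 0
LR 132 ctr [ 0.5122 -0.0683  0.1253] size [0.068 0.017] th 1.571
HR 140 ctr [ 0.6313 -0.081   0.1807] size [0.068 0.016] th -1.555
HL 143 ctr [0.6475 0.0957 0.181 ] size [0.017 0.068] th -1.567
bottle_a 0.85 [ 0.499 -0.193  0.132]
bottle_a 0.58 [ 0.464 -0.496  0.086]
brush 0.64 [0.533 0.205 0.01 ]
scanner 0.83 [0.401 0.492 0.185]
pad_box 0.51 [0.29  0.334 0.044]
scene
LL 92 ctr [0.5281 0.1047 0.1242] size [0.019 0.067] th -1.561
LR 68 ctr [ 0.512  -0.0723  0.1248] size [0.019 0.074] th -1.544
HR 80 ctr [ 0.6306 -0.0807  0.1805] size [0.067 0.017] th -1.553
HL 92 ctr [0.6475 0.0955 0.1812] size [0.02  0.067] th -1.563
36.8167 [0.44060546 0.04872539 0.37044608] [-0.02767346 -0.39980655  1.12488121] [ 0.09 -0.32 -0.03  0.03 -0.01  0.01]
```

View pics/wrist9.png

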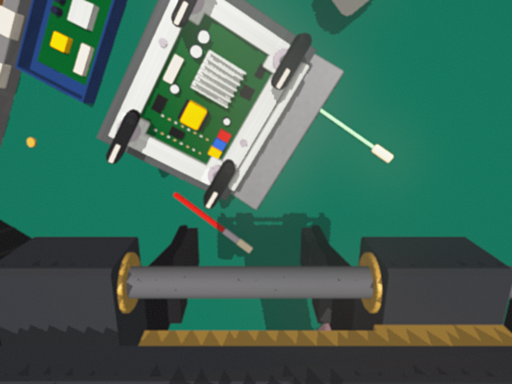

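View pics/top9.png

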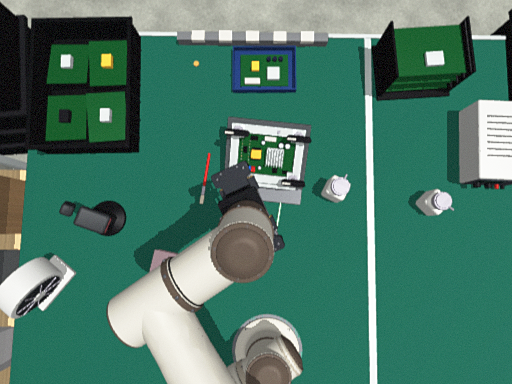

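```bash
python3 -c "
from station import finish_job
print(finish_job())"
```

```text
the job is handed in; nothing more can be done
None
```

All four T-handle screws are home against their stops, and I handed the job in at about 37 s of the 72 s allowed; no verdict came back.

**What I did:** I worked in the order low left, high right, low right, high left. On the first pass each screw went from about 0.03–0.18 rad to about 0.85–0.87 rad. On the second pass, in the same order, each went to its stop. Then I let go and backed the gripper well clear.

**Last checks:**
- **Screws:** fits to the camera depth put all four bars across the slope, at about 1.54–1.60 rad against the 1.42 needed. For high right, the final wrist view was cut off and read off-centre, so I relied on the top and scene views, which agreed.
- **Contact:** the wrist force after backing off was about 1 N, with the gripper about 0.2 m above the frame.
- **Bystanders:** the bottles, brush and scanner were found within a few mm of their starting places. The network did not find the swab at the end, but in the pictures it lies where it was. The pad box was partly hidden by the arm, so its reading was about 50 mm off, but nothing had come near it.

**What disagreed:**
- **Fingertips:** they measured about 19 mm behind the stated TCP, not 8 mm ahead of it. My first grip on low left therefore closed on air above the bar. I corrected the depth from the wrist depth image.
- **Tilt:** holding the tool fully square to the slope ran into the joint 5 limit on the near side. I worked 10 degrees nearer vertical instead.

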